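Index the valve disc on the slide fixture

ROBOT

A 6-joint arm with a two-finger parallel gripper is mounted at the origin on the work surface. World frame = base frame: x ahead of the robot, y to its left, z up, the work surface at z = 0. Lengths are in m, angles in rad, forces in N, time in s.
With the tool pointing down it reaches from about 0.3 to 0.85 m from the base axis. Payload 4.2 kg.
Tool frame: the origin (TCP) lies at the very end of the fingers, on their centre line; the grasp point (between the pads) lies 19 mm behind it; x points along the fingers, y is the direction in which the jaws open and shut, and the axes are right-handed (so a half turn about x gives the same grasp; the last joint's range is limited). The gripper opens to 91 mm and grips with 3 to 60 N. Pads are 32 mm wide; open, the fingers measure 118 mm over their backs; the gripper's body (76 mm by 178 mm) begins 60 mm behind the grasp point.
Start: joints at [-1.149, 0.32, 1.565, -0, 1.257, -0.02], TCP at [0.246, -0.52, 0.183] pointing down, gripper open.
Joint ranges: [-3.11, 3.11], [-0.84, 2.01], [0.21, 2.61], [-1.34, 4.49], [0.05, 2.63], [-2.56, 2.56]. Speed limits (rad/s): [2.57, 2.57, 3.14, 3.14, 3.14, 3.14].

INTERFACE

Orientations are given as a unit quaternion [w, x, y, z].
In Python, from plant import manip gives the robot as it stands. The module is installed in compiled form; this text tells all that it offers.
- The arm moves only by the shell command python3 -m inch 'ROWS' [FORCE]. ROWS is JSON, a list of rows, each an object of numbers: "x", "y", "z": the shift along the world's x, y, z in cm; "rx", "ry", "rz": the turn, a rotation vector about the world's x, y, z in degrees; "jaw": the closure in counts, from 0 (fully open) to 255 (shut). A call has 1 to 5 rows; each row shifts and turns the commanded pose from where the row before left it; what a row does not reach is not made up. A row lasts 1/10 s, in which the tool goes at most 50 mm and 8.59 degrees, less where a joint would pass 70% of its speed; a pose out of reach is approached as far as the arm can. A call is refused whole if a number of a shift passes 5 or a number of a turn 8.59, either way. A call with a gripper value outside its range is refused whole. The fingers move at their own pace and stop on an object; FORCE is the grip in N (left out, the last holds). Time passes only in rows, so rows that do not move let the fingers close. It gives the time, the measured TCP pose, the force and the opening at its end, in the units of the state.
- manip.get_obs(): the state, without advancing time (a new reading comes with each control period).
- manip.camera(name): name is "side" or "top" or "wrist"; returns a dict with "pixels" (400x640x3 uint8, red, green, blue), "fx", "fy", "cx", "cy" (pixels), "k1" (the pictures are not rectified: a ray, as slopes to the right and down, at radius r is drawn at 1 + k1 r^2 times it, then the intrinsics apply), "position" and "orientation" of the camera in the world. Camera axes: x right, y down, z forward; pixel columns grow to the right and rows downward; lengths in m; the calibration is good to about 2 mm. A picture is of the moment at which its call begins. There is no depth.
- manip.sign_off(): hands the job in, once; it reports no verdict.
The state is a dict: "time": time; "joints": joint angles; "qvel": joint speeds; "joint_torque": joint torques, N m; "tool_pos": TCP position; "tool_rot": TCP orientation; "force": force on the tool from outside, world axes, zero at the start; "torque": the same for the moment, N m; "gripper_width": finger opening in m.
Only numpy, scipy, OpenCV 4.12 (cv2) and the standard library are available. Lean on these libraries where they do the work, as an engineer would, in place of code of your own. Each camera call takes 0.05 s, during which the arm holds its last target.

TASK

The brass lever with the wooden handle is lying across the two rods of the slide fixture: lift it off and lay it flat on the white sheet before moving the slide, which must not touch it. Then grip the upright bar on the brass valve disc and slide it along the rods until you feel the bracket's spring ball drop into the notch; do not run it on past the notch. Finish while holding: keep your grip on the bar, with the slide at rest in the notch, and leave the other things on the bench alone.

Things in the scene. Friction and masses are not known exactly. Their poses are not given: they have to be found in the camera images.
- lever_center (a point): Middle of the loose lever (0.2 to 0.35 kg), 8 mm above its flat underside, near its centre of mass. x runs along it: wooden handle 115 x 24 x 18 mm toward -x, brass bar 95 x 18 x 14 mm toward +x, ending in a block 26 mm wide and 18 high. It lies across the rods, underside 40 mm above the bench; under it, between the rods (gap 58 mm), are 32 mm of free height.
- sheet: White stiff sheet fixed flat on the bench, 300 (x) x 200 (y) x 2 mm thick; origin at the centre of its underside. Two small pins stand near its +x edge.
- rail: Slide fixture fixed to the bench: steel base plate 110 (x) x 490 (y) x 8 mm, two 12 mm steel rods along its y axis at x = +-35 mm with their tops 40 mm above the bench, end blocks 52 mm high. Origin at the centre of its underside. The slide moves along its +y axis.
- bar_center (a point): Centre of the upright brass bar on the valve disc, which is screwed to the slide. Bar 60 (x) x 16 (y, along the rods) x 40 mm (z), its top 102 mm above the bench. Disc 84 mm across, top at 62 mm; slide plate 100 (x) x 90 mm (y), top at 54 mm. Axes as the fixture's. The notch, 13 mm wide, is in the steel strip on the middle of the slide's +x edge, in line with the bar.
- station: Fixed steel index bracket on the bench beside the rods, on the fixture's +x side: 34 x 28 mm, 62 mm high, its spring ball (10 mm) pointing in -x at the slide's edge. Origin at its underside in line with the ball; axes as the fixture's. The ball sits in the notch when the bar's centre has this origin's y in the bracket's frame.
- ball (a point): Centre of the spring ball, 49 mm above the bench. Felt at the bar on the way: about 1 N of friction; 2 to 4 N while the ball climbs the strip's ramped end (40 to 24 mm before the notch); light again; in the last 6 mm before the notch the ball pulls the slide forward with up to 4 to 6 N; 6 to 8 N are needed to push it out of the notch either way.
- carriage (a joint): Position of the slide along the rods (m), 0 at the -y end, growing toward +y; starts near 0 and can travel to 0.34, beyond the notch (which is somewhere from 0.25 to 0.31).
- pin0: Bystander: headed steel pin standing on the sheet, 20 mm foot, 38 mm high; origin underside.
- pin1: Bystander: the second such pin.
- screwdriver: Bystander: screwdriver lying on the near side of the fixture.
- pliers: Bystander: pliers, about 170 mm long, lying to the left of the fixture.
- bush: Bystander: brass bush 48 mm across, 28 mm high, on the near left of the fixture; origin underside.
- clevis: Bystander: brass fork block 50 x 34 x 40 mm high on the near left; origin underside.
- oiler: Bystander: grey bottle 56 mm across, 130 mm high, to the left of the fixture; origin underside.
Not all that is in view belongs to the job. What is shaped like the station but blue is not meant.

How it is judged:
By the outcome, as a careful person would: the job done as asked, in the order asked, and still so for the second after the job is handed in, while the arm keeps its last pose, push and grip.
It also fails if it takes over 64 s, if anything falls off the work surface, if the arm or the gripper's body presses on something with over 40 N, if the wrist force passes 120 N, or if a joint passes its speed limit or range.

## Working session

There is one attempt and no reset: what is moved stays moved. The work goes in short steps, Python scripts to look and compute and a shell command to move; the robot and the scene stay as the last step left them, time stands still between calls to the robot, and variables do not carry over. Pictures are saved under pics/ and viewed, and the job is handed in when it is done.

```bash
mkdir -p pics; cat > h.py <<'E'
import numpy as np, cv2, pickle
from scipy.spatial.transform import Rotation as R
def rot(q): return R.from_quat([q[1],q[2],q[3],q[0]]).as_matrix()
def ray(c,u,v):
    xd=(u-c["cx"])/c["fx"]; yd=(v-c["cy"])/c["fy"]; x,y=xd,yd
    for _ in range(30):
        s=1+c["k1"]*(x*x+y*y); x,y=xd/s,yd/s
    return np.array(c["position"]),rot(c["orientation"])@np.array([x,y,1.])
def atz(c,u,v,z):
    p,d=ray(c,u,v); return p+d*(z-p[2])/d[2]
def proj(c,P):
    q=rot(c["orientation"]).T@(np.array(P)-np.array(c["position"])); x,y=q[0]/q[2],q[1]/q[2]
    s=1+c["k1"]*(x*x+y*y); return np.array([c["fx"]*x*s+c["cx"],c["fy"]*y*s+c["cy"]])
def snap(name,tag):
    from plant import manip
    c=manip.camera(name); c=dict(c); pickle.dump(c,open(f"pics/{tag}.pkl","wb"))
    cv2.imwrite(f"pics/{tag}.png",cv2.cvtColor(np.asarray(c["pixels"]),cv2.COLOR_RGB2BGR)); return c
def load(tag): return pickle.load(open(f"pics/{tag}.pkl","rb"))
def crop(tag,u0,v0,u1,v1,k,out):
    im=cv2.imread(f"pics/{tag}.png")[v0:v1,u0:u1]
    cv2.imwrite(f"pics/{out}.png",cv2.resize(im,None,fx=k,fy=k,interpolation=cv2.INTER_CUBIC))
E
python3 - <<'E'
from h import *
from plant import manip
for n in("top","side","wrist"):
    c=snap(n,n+"0"); print(n,c["position"],c["orientation"],c["fx"],c["k1"])
print(manip.get_obs())
E
```

```text
top [ 0.39238157 -0.01707516  1.09486097] [-0.0699871   0.70705604 -0.70127329  0.05821793] 400.4930054474548 -0.06970175322894952
side [ 0.45514315 -0.89681315  0.95264225] [-0.38789847  0.91842577 -0.07304364  0.02633463] 439.31566531459913 -0.12300080355384312
wrist [ 0.31173274 -0.48978244  0.38276044] [ 0.11004781  0.83768195 -0.53030798 -0.07036965] 302.1985260096711 -0.0030120965865874853
{'time': 0.15, 'joints': array([-1.14897692e+00,  3.20131758e-01,  1.56536839e+00,  6.29577389e-06,
        1.25742513e+00, -2.00271509e-02]), 'qvel': array([-0.00192763, -0.00382885, -0.00389103,  0.00085211, -0.00042161,
        0.00130926]), 'joint_torque': array([-6.85831164e-04, -4.12773800e+01, -2.32153666e+01,  7.27566169e-02,
        4.33229806e-02, -1.02832371e-04]), 'tool_pos': array([ 0.2456927 , -0.51940281,  0.1828329 ]), 'tool_rot': array([-0.15448589, -0.68982899, -0.1554101 ,  0.69001288]), 'force': array([ 0.02349601, -0.65041824, -0.61790977]), 'torque': array([ 0.03174334, -0.02065055, -0.04797919]), 'gripper_width': 0.09117080326093056}
```

View pics/top0.png

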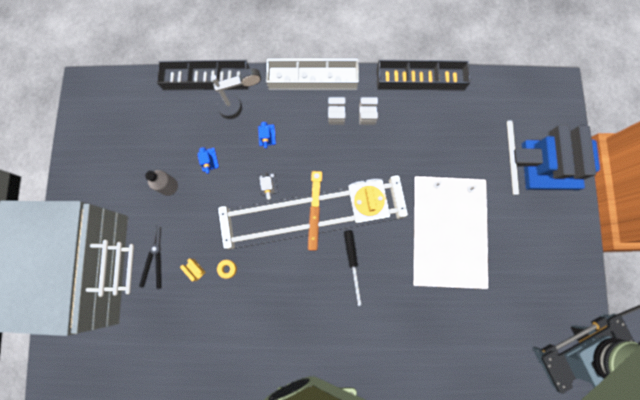

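View pics/side0.png

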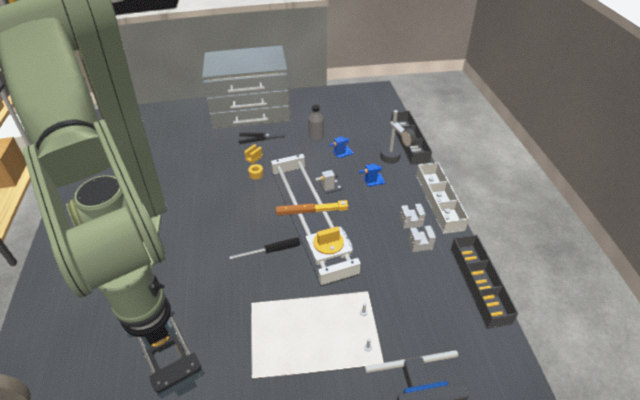

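View pics/wrist0.png

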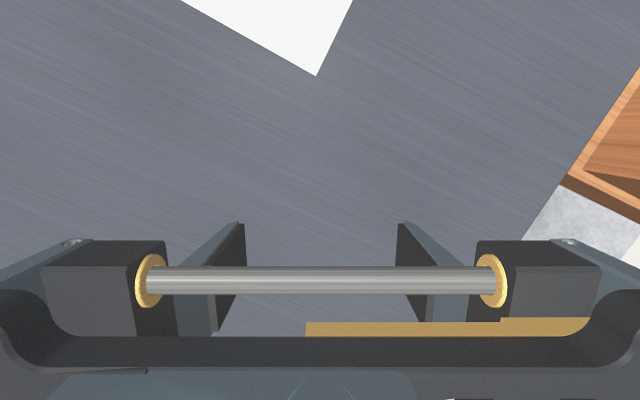

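Top view: the lever runs from handle (313,248) to brass block (317,174). The disc with its bar is at (369,201), the grey bracket at (266,185), and the sheet is centred near (451,232). Blue look-alikes are at (207,158) and (266,133). Next, a close crop.

```bash
python3 - <<'E'
from h import *
crop("top0",210,155,420,260,3.8,"ct0")
crop("side0",265,140,385,290,4,"cs0")
E
```

```text
(no output)
```

View pics/ct0.png

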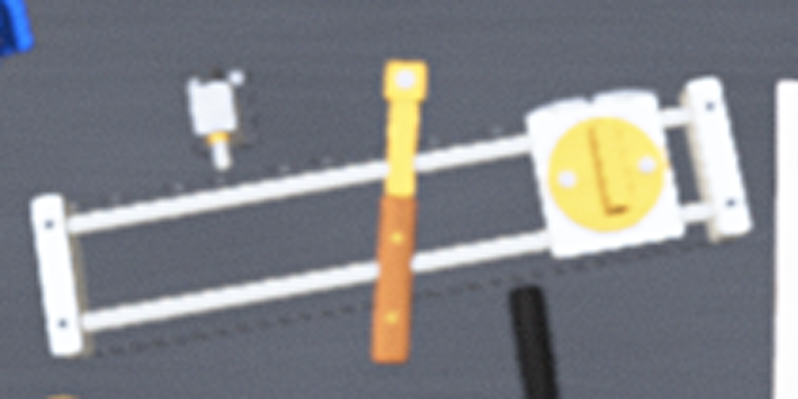

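View pics/cs0.png

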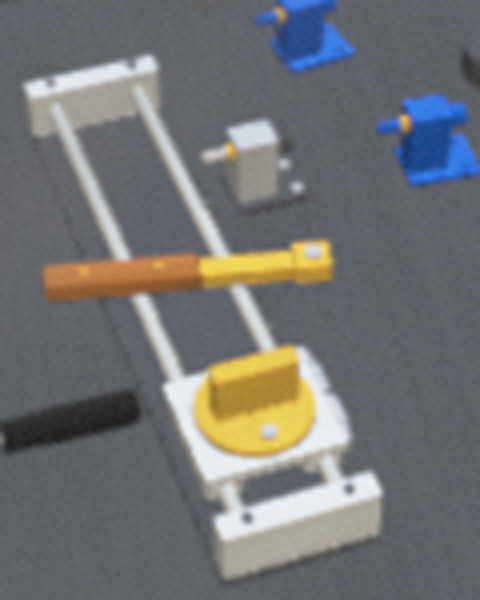

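```bash
python3 - <<'E'
from h import *
c=load("top0"); s=load("side0")
T=lambda x,y,z:atz(c,210+x/3.8-.4,155+y/3.8-.4,z).round(4)
S=lambda x,y,z:atz(s,265+x/4-.4,140+y/4-.4,z).round(4)
L=T(57,276,.052);Rr=T(717,157,.052);d=L-Rr
print("blocks",L,Rr,np.linalg.norm(d),"ydir ang",np.degrees(np.arctan2(-d[0],d[1])), "center",(L+Rr)/2)
a=T(390,362,.058);b=T(406,62,.058);e=b-a
print("lever",a,b,np.linalg.norm(e),np.degrees(np.arctan2(e[1],e[0])),(a+b)/2)
a=S(45,282,.05);b=S(330,250,.054);e=b-a
print("lever side",a,b,np.linalg.norm(e),np.degrees(np.arctan2(e[1],e[0])),(a+b)/2)
print("joint handle/brass", T(398,195,.058))
print("disc",T(606,173,.062),"slide",T(605,175,.054))
print("bracket top",T(213,107,.062),"ball",T(224,166,.049))
print("ball side",S(206,157,.049))
print("bar top side",[S(*p,.102) for p in((210,372),(295,347),(298,357),(213,388))])
t=lambda u,v,z:atz(c,u,v,z).round(4)
print("sheet",[t(*p,.002) for p in((414,177),(487,180),(488,289),(413,286))])
print("pins",t(437,184,.038),t(472,188,.038))
print("screwdriver",t(348,231,.02),t(359,304,.01),"bush",t(226,269,.028),"clevis",t(192,269,.04))
E
```

```text
blocks [0.5129 0.2446 0.052 ] [ 0.6001 -0.214   0.052 ] 0.46681666636914326 ydir ang 10.76592537140473 center [0.5565 0.0153 0.052 ]
lever [0.4556 0.0126 0.058 ] [0.6655 0.0038 0.058 ] 0.21008438780642408 -2.4007039605805036 [0.56055 0.0082  0.058  ]
lever side [0.4552 0.0147 0.05  ] [0.6651 0.0097 0.054 ] 0.20999764284391387 -1.3645770846991299 [0.56015 0.0122  0.052  ]
joint handle/brass [0.5706 0.0084 0.058 ]
disc [ 0.5863 -0.1351  0.062 ] slide [ 0.5864 -0.1353  0.054 ]
bracket top [0.6314 0.1382 0.062 ] ball [0.592 0.131 0.049]
ball side [0.591  0.1332 0.049 ]
bar top side [array([ 0.5547, -0.1379,  0.102 ]), array([ 0.6132, -0.1251,  0.102 ]), array([ 0.6135, -0.1342,  0.102 ]), array([ 0.5545, -0.1519,  0.102 ])]
sheet [array([ 0.6645, -0.2692,  0.002 ]), array([ 0.6576, -0.4764,  0.002 ]), array([ 0.3563, -0.4603,  0.002 ]), array([ 0.3643, -0.257 ,  0.002 ])]
pins [ 0.6365 -0.3229  0.038 ] [ 0.6262 -0.4182  0.038 ]
screwdriver [ 0.5093 -0.0821  0.02  ] [ 0.3169 -0.1112  0.01  ] bush [0.4044 0.2416 0.028 ] clevis [0.4028 0.3293 0.04  ]
```

Candidates for the lever: only the wood/brass piece at (315,211); the screwdriver (351,250) is not it. Candidates for the bracket: the grey one at (266,185), against the blue ones at (207,158) and (266,133), so I take the grey one. For the bar I take the disc's bar at (369,201), not the clevis (192,269). The crops agree with the descriptions. Next I work out the move.

```bash
cat > go.py <<'E'
from h import *
from plant import manip
def go(target,yaw,zdown=True):
    o=manip.get_obs(); M=rot(o["tool_rot"])
    # desired: x down, y along (-sin yaw, cos yaw) or opposite
    best=None
    for s in(1,-1):
        x=np.array([0,0,-1.]); y=s*np.array([-np.sin(yaw),np.cos(yaw),0]); D=np.stack([x,y,np.cross(x,y)],1)
        rv=R.from_matrix(D@M.T).as_rotvec(degrees=True)
        if best is None or np.linalg.norm(rv)<np.linalg.norm(best): best=rv
    print("t",round(o["time"],2),"pos",o["tool_pos"].round(4),"shift cm",((np.array(target)-o["tool_pos"])*100).round(2),"turn deg",best.round(2),"F",o["force"].round(2),"w",o["gripper_width"].round(4),"j6",o["joints"][5].round(2))
E
python3 - <<'E'
from go import *
go([.556,.010,.2],np.radians(-2))
E
```

```text
Traceback (most recent call last):
  File "go.py", line 11, in go
    print("t",round(o["time"],2),"pos",o["tool_pos"].round(4),"shift cm",((np.array(target)-o["tool_pos"])*100).round(2),"turn deg",best.round(2),"F",o["force"].round(2),"w",o["gripper_width"].round(4),"j6",o["joints"][5].round(2))
                                                                                                                                                                              ^^^^^^^^^^^^^^^^^^^^^^^^
AttributeError: 'float' object has no attribute 'round'
```

```bash
sed -i 's/o\["gripper_width"\].round(4)/round(o["gripper_width"],4)/' go.py
python3 - <<'E'
from go import *
go([.556,.010,.2],np.radians(-2))
E
```

```text
t 0.15 pos [ 0.2457 -0.5194  0.1828] shift cm [31.03 52.94  1.72] turn deg [-8.000e-02 -1.000e-02 -2.732e+01] F [ 0.02 -0.65 -0.62] w 0.0912 j6 -0.02
```

```bash
python3 -m inch '[{"x":2,"y":3.5,"z":1.7,"rz":-3},{"x":2,"y":3.5,"rz":-3},{"x":2,"y":3.5,"rz":-3},{"x":2,"y":3.5,"rz":-3},{"x":2,"y":3.5,"rz":-3}]' 30; python3 -m inch '[{"x":2,"y":3.5,"rz":-3},{"x":2,"y":3.5,"rz":-3},{"x":2,"y":3.5,"rz":-3},{"x":2,"y":3.5,"rz":-3},{"x":2,"y":3.5}]'; python3 -m inch '[{"x":2,"y":3.5},{"x":2,"y":3.5},{"x":2,"y":3.5},{"x":2,"y":3.5},{"x":2,"y":3.5}]'
python3 - <<'E'
from go import *
go([.556,.010,.12],np.radians(-2))
c=snap("wrist","w1")
E
```

```text
t 0.15 pos [ 0.2457 -0.5194  0.1828] shift cm [31.03 52.94 -6.28] turn deg [-8.000e-02 -1.000e-02 -2.732e+01] F [ 0.02 -0.65 -0.62] w 0.0912 j6 -0.02validation failed for argument at $[0]...
validation failed for argument at $[0]...
validation failed for argument at $[0]...
```

View pics/w1.png

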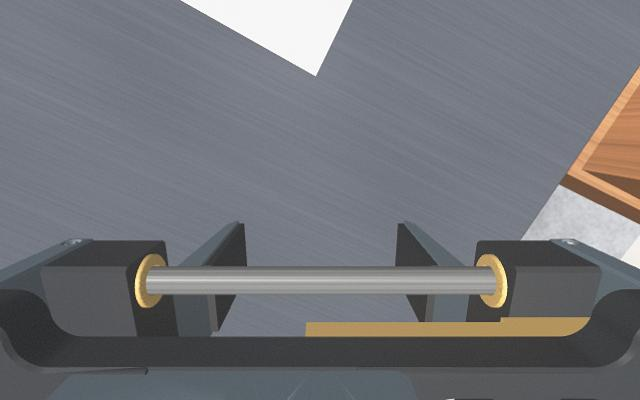

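The picture is unchanged because the calls were refused. Rows may need every key, so I'll try that.

```bash
python3 -m inch '[{"x":2,"y":3.5,"z":1.7,"rx":0,"ry":0,"rz":-3,"jaw":0},{"x":2,"y":3.5,"z":0,"rx":0,"ry":0,"rz":-3,"jaw":0},{"x":2,"y":3.5,"z":0,"rx":0,"ry":0,"rz":-3,"jaw":0},{"x":2,"y":3.5,"z":0,"rx":0,"ry":0,"rz":-3,"jaw":0},{"x":2,"y":3.5,"z":0,"rx":0,"ry":0,"rz":-3,"jaw":0}]' 30
```

```text
time: 0.7
tool_pos: [0.3463, -0.3433, 0.2004]
tool_rot: [0.063, 0.704, 0.063, -0.704]
force: [0.1, 0.6, -0.2]
gripper_width: 0.0913
```

```bash
python3 -m inch '[{"x":2,"y":3.5,"z":0,"rx":0,"ry":0,"rz":-3,"jaw":0},{"x":2,"y":3.5,"z":0,"rx":0,"ry":0,"rz":-3,"jaw":0},{"x":2,"y":3.5,"z":0,"rx":0,"ry":0,"rz":-3,"jaw":0},{"x":2,"y":3.5,"z":0,"rx":0,"ry":0,"rz":-3,"jaw":0},{"x":2,"y":3.5,"z":0,"rx":0,"ry":0,"rz":0,"jaw":0}]'
python3 -m inch '[{"x":2,"y":3.5,"z":0,"rx":0,"ry":0,"rz":0,"jaw":0},{"x":2,"y":3.5,"z":0,"rx":0,"ry":0,"rz":0,"jaw":0},{"x":2,"y":3.5,"z":0,"rx":0,"ry":0,"rz":0,"jaw":0},{"x":2,"y":3.5,"z":0,"rx":0,"ry":0,"rz":0,"jaw":0},{"x":0,"y":0,"z":0,"rx":0,"ry":0,"rz":0,"jaw":0}]'
python3 - <<'E'
from go import *
go([.556,.010,.12],np.radians(-2))
c=snap("wrist","w1")
E
```

```text
time: 1.2
tool_pos: [0.4463, -0.1682, 0.2005]
tool_rot: [-0.011, 0.707, -0.011, -0.707]
force: [1.0, -0.0, -0.4]
gripper_width: 0.091
time: 1.7
tool_pos: [0.5277, -0.0261, 0.2001]
tool_rot: [-0.009, 0.707, -0.008, -0.707]
force: [-0.5, -0.6, 0.3]
gripper_width: 0.0915
t 1.7 pos [ 0.5277 -0.0261  0.2001] shift cm [ 2.83  3.61 -8.01] turn deg [-0.09  0.05 -0.59] F [-0.51 -0.65  0.29] w 0.0915 j6 1.52
```

View pics/w1.png

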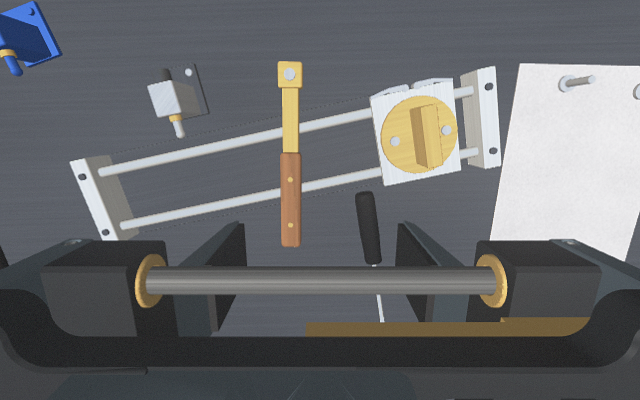

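The wrist view shows the lever from (290,62) to (290,246), the bracket ball at (180,132), the bar near (427,135), and pins at (565,83) and (638,90).

```bash
python3 - <<'E'
from h import *
crop("w1",130,50,330,250,3,"cw1");crop("w1",360,60,510,190,5,"cw2")
E
```

```text
(no output)
```

View pics/cw1.png

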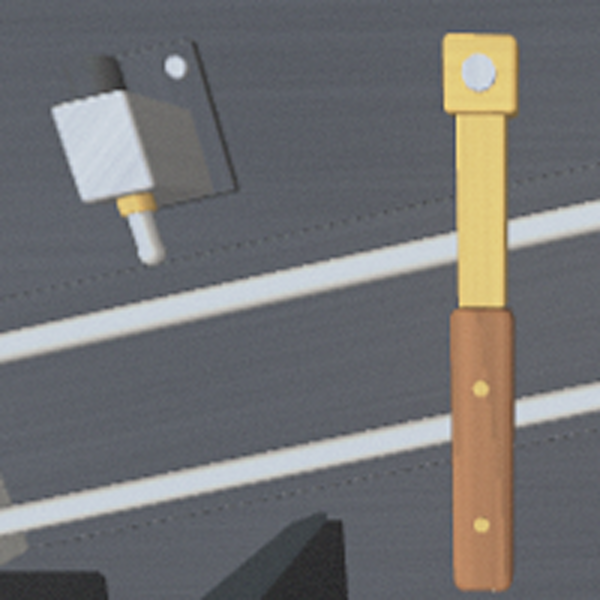

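View pics/cw2.png

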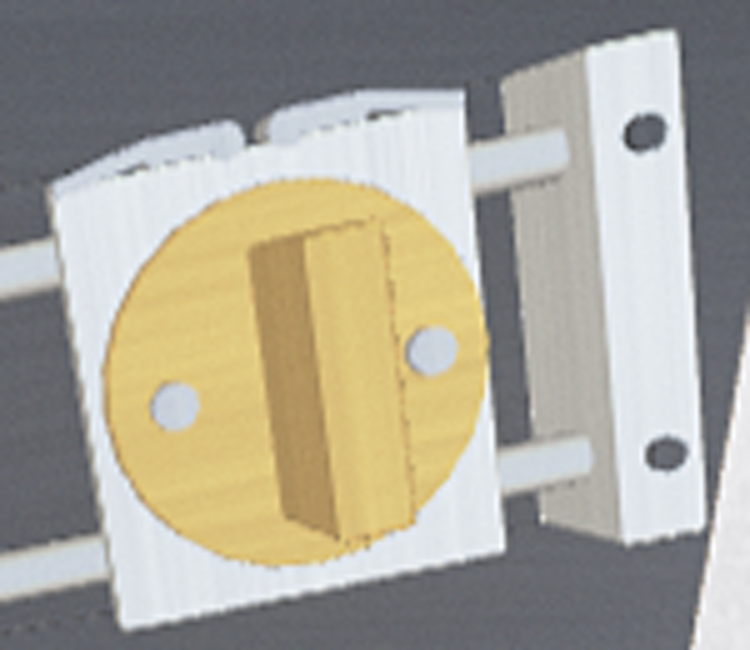

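```bash
python3 - <<'E'
from h import *
c=load("w1")
A=lambda x,y,z:atz(c,130+x/3-.33,50+y/3-.33,z).round(4)
B=lambda x,y,z:atz(c,360+x/5-.4,60+y/5-.4,z).round(4)
C=lambda x,y,z:atz(c,x,y,z).round(4)
a=A(482,590,.056);b=A(480,35,.058);e=b-a
print("lever",a,b,np.linalg.norm(e),np.degrees(np.arctan2(e[1],e[0])),(a+b)/2,"joint",A(482,310,.056))
q=[B(303,239,.102),B(380,220,.102),B(414,523,.102),B(343,542,.102)]
m=np.mean(q,0);e=(q[0]+q[1]-q[2]-q[3])/2;print("bar",q,m,np.linalg.norm(e),np.degrees(np.arctan2(e[1],e[0])))
print("balltip",A(151,262,.049),"ball", A(149,252,.049))
bt=[A(52,110,.062),A(128,88,.062),A(157,187,.062),A(82,203,.062)];print("bracket",bt,np.mean(bt,0))
print("sheet corners",C(519,64,.002),C(489,238,.002))
print("rod+ ",A(0,345,.036),B(570,150,.036))
print("rod- ",A(0,520,.036),B(590,455,.036))
E
```

```text
lever [0.4569 0.0115 0.056 ] [0.6644 0.0016 0.058 ] 0.20774566180789433 -2.73155858096977 [0.56065 0.00655 0.057  ] joint [0.5698 0.0058 0.056 ]
bar [array([ 0.6134, -0.1231,  0.102 ]), array([ 0.6164, -0.1374,  0.102 ]), array([ 0.5594, -0.1482,  0.102 ]), array([ 0.556 , -0.1345,  0.102 ])] [ 0.5863 -0.1358  0.102 ] 0.05826705758831483 10.98209079724577
balltip [0.5903 0.131  0.049 ] ball [0.594  0.1312 0.049 ]
bracket [array([0.6434, 0.1523, 0.062 ]), array([0.6498, 0.1246, 0.062 ]), array([0.6167, 0.1191, 0.062 ]), array([0.6119, 0.1469, 0.062 ])] [0.63045  0.135725 0.062   ]
sheet corners [ 0.6652 -0.2715  0.002 ] [ 0.4402 -0.2618  0.002 ]
rod+  [0.5589 0.2025 0.036 ] [ 0.634  -0.2032  0.036 ]
rod-  [0.4852 0.2164 0.036 ] [ 0.5655 -0.2151  0.036 ]
```

```bash
python3 -m inch '[{"x":1.4,"y":1.7,"z":-2,"rx":0,"ry":0,"rz":-1.2,"jaw":0},{"x":1.4,"y":1.7,"z":-4,"rx":0,"ry":0,"rz":0,"jaw":0},{"x":0,"y":0,"z":-4,"rx":0,"ry":0,"rz":0,"jaw":0},{"x":0,"y":0,"z":-3,"rx":0,"ry":0,"rz":0,"jaw":0},{"x":0,"y":0,"z":0,"rx":0,"ry":0,"rz":0,"jaw":0}]'
python3 - <<'E'
from go import *
go([.556,.0075,.0445],np.radians(-2.6))
c=snap("side","s1");c=snap("top","t1")
crop("s1",240,140,400,290,4,"cs1")
E
```

```text
time: 2.25
tool_pos: [0.5496, 0.0031, 0.0664]
tool_rot: [0.018, -0.703, 0.018, 0.711]
force: [-0.5, 0.8, -0.2]
gripper_width: 0.0912
t 2.25 pos [0.5496 0.0031 0.0664] shift cm [ 0.64  0.44 -2.19] turn deg [ 0.02 -0.59  0.34] F [-0.52  0.83 -0.24] w 0.0912 j6 1.61
```

View pics/cs1.png

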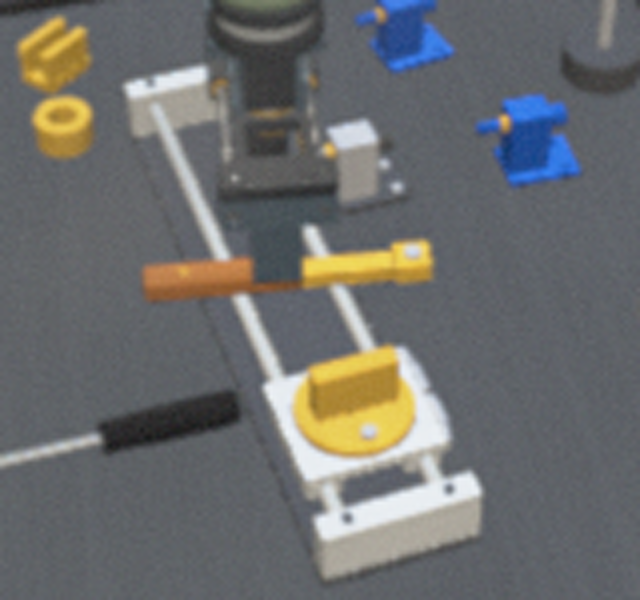

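The side crop shows the finger straddling the handle at about (275,260), clear of the slide and bracket. Next I finish the descent and grip.

```bash
python3 -m inch '[{"x":0.6,"y":0.4,"z":0,"rx":0,"ry":-0.6,"rz":0.3,"jaw":0},{"x":0,"y":0,"z":-1.1,"rx":0,"ry":0,"rz":0,"jaw":0},{"x":0,"y":0,"z":-1.1,"rx":0,"ry":0,"rz":0,"jaw":0},{"x":0,"y":0,"z":0,"rx":0,"ry":0,"rz":0,"jaw":0}]'
python3 - <<'E'
from go import *
go([.556,.0075,.0445],np.radians(-2.6))
E
python3 -m inch '[{"x":0,"y":0,"z":0,"rx":0,"ry":0,"rz":0,"jaw":150},{"x":0,"y":0,"z":0,"rx":0,"ry":0,"rz":0,"jaw":200},{"x":0,"y":0,"z":0,"rx":0,"ry":0,"rz":0,"jaw":255},{"x":0,"y":0,"z":0,"rx":0,"ry":0,"rz":0,"jaw":255},{"x":0,"y":0,"z":0,"rx":0,"ry":0,"rz":0,"jaw":255}]' 30
```

```text
time: 2.75
tool_pos: [0.5584, 0.0082, 0.047]
tool_rot: [-0.016, 0.709, -0.016, -0.704]
force: [0.3, 0.3, -0.9]
gripper_width: 0.0912
t 2.75 pos [0.5584 0.0082 0.047 ] shift cm [-0.24 -0.07 -0.25] turn deg [ 0.01  0.41 -0.02] F [ 0.3   0.26 -0.85] w 0.0912 j6 1.61
time: 3.25
tool_pos: [0.56, 0.0082, 0.0487]
tool_rot: [-0.016, 0.711, -0.016, -0.703]
force: [0.0, 0.0, -0.2]
gripper_width: 0.0542
```

```bash
python3 -m inch '[{"x":-0.4,"y":-0.1,"z":-0.4,"rx":0,"ry":0.6,"rz":0,"jaw":90},{"x":0,"y":0,"z":0,"rx":0,"ry":0,"rz":0,"jaw":90},{"x":0,"y":0,"z":0,"rx":0,"ry":0,"rz":0,"jaw":90}]'
python3 - <<'E'
from go import *
go([.556,.0075,.0445],np.radians(-2.6))
E
```

```text
time: 3.55
tool_pos: [0.5556, 0.0072, 0.0442]
tool_rot: [0.016, -0.707, 0.016, 0.707]
force: [-0.0, 0.4, 1.1]
gripper_width: 0.059
t 3.55 pos [0.5556 0.0072 0.0442] shift cm [0.04 0.03 0.03] turn deg [ 0.   -0.03 -0.01] F [-0.    0.39  1.05] w 0.059 j6 1.61
```

```bash
python3 -m inch '[{"x":0,"y":0,"z":0,"rx":0,"ry":0,"rz":0,"jaw":150},{"x":0,"y":0,"z":0,"rx":0,"ry":0,"rz":0,"jaw":200},{"x":0,"y":0,"z":0,"rx":0,"ry":0,"rz":0,"jaw":255},{"x":0,"y":0,"z":0,"rx":0,"ry":0,"rz":0,"jaw":255},{"x":0,"y":0,"z":0,"rx":0,"ry":0,"rz":0,"jaw":255}]' 30
python3 -m inch '[{"x":0,"y":0,"z":0,"rx":0,"ry":0,"rz":0,"jaw":255},{"x":0,"y":0,"z":0,"rx":0,"ry":0,"rz":0,"jaw":255},{"x":0,"y":0,"z":0,"rx":0,"ry":0,"rz":0,"jaw":255}]'
```

```text
time: 4.05
tool_pos: [0.5558, 0.0072, 0.0445]
tool_rot: [0.016, -0.707, 0.016, 0.707]
force: [0.3, 0.7, 1.0]
gripper_width: 0.022
time: 4.35
tool_pos: [0.5559, 0.0072, 0.0445]
tool_rot: [-0.016, 0.707, -0.016, -0.707]
force: [-0.1, -0.0, 0.0]
gripper_width: 0.0004
```

```bash
python3 - <<'E'
from go import *
c=snap("wrist","w2");c=snap("side","s2");c=snap("top","t2")
crop("s2",240,140,400,290,4,"cs2")
E
```

```text
(no output)
```

View pics/w2.png

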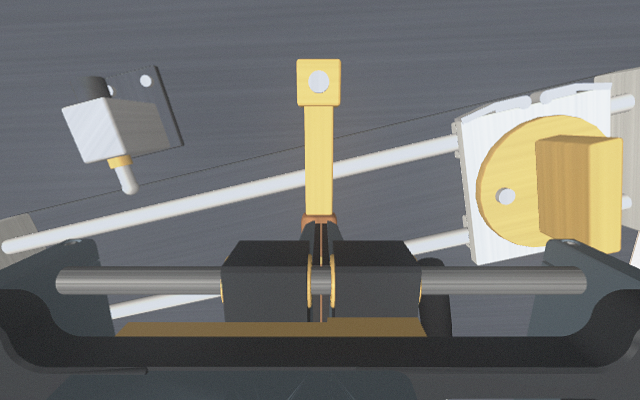

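View pics/cs2.png

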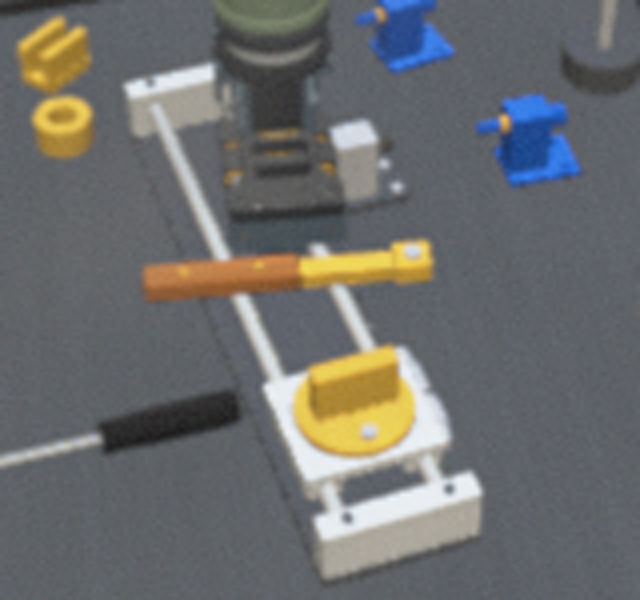

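View pics/t2.png

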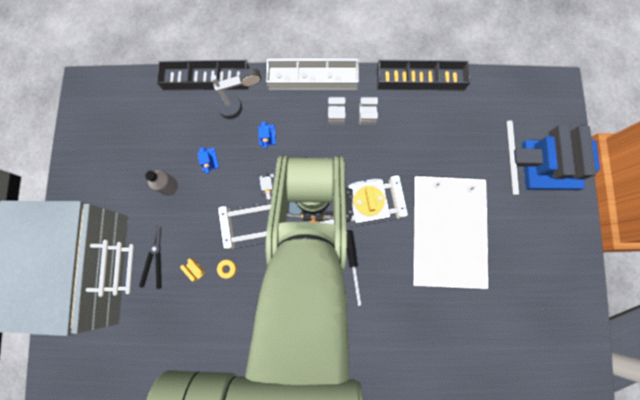

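```bash
python3 - <<'E'
from go import *
o=manip.get_obs();t=np.array(o["tool_pos"]);M=rot(o["tool_rot"]);print(M.round(3))
for n in("w2","s2"):
    c=load(n)
    for z in(0,.02,.04,.06): print(n,z,proj(c,t+[0,0,z]).round(1))
crop("s2",285,170,345,230,10,"cs2b");crop("w2",240,140,400,260,5,"cw2b")
c=load("s2");print([( (proj(c,p)-[285,170])*10).round() for p in (t,t+[.016,-.01,0],t-[.016,.01,0],[.556,-.005,.058],[.556,-.005,.04])])
E
```

```text
[[-0.    -0.045 -0.999]
 [-0.    -0.999  0.045]
 [-1.     0.     0.   ]]
w2 0 [318.6 231.5]
w2 0.02 [318.4 242.3]
w2 0.04 [318.2 255.5]
w2 0.06 [317.9 272. ]
s2 0 [310.5 209.3]
s2 0.02 [310.3 204.4]
s2 0.04 [310.1 199.4]
s2 0.06 [310.  194.3]
[array([255., 393.]), array([314., 410.]), array([205., 423.]), array([260., 389.]), array([262., 433.])]
```

View pics/cs2b.png

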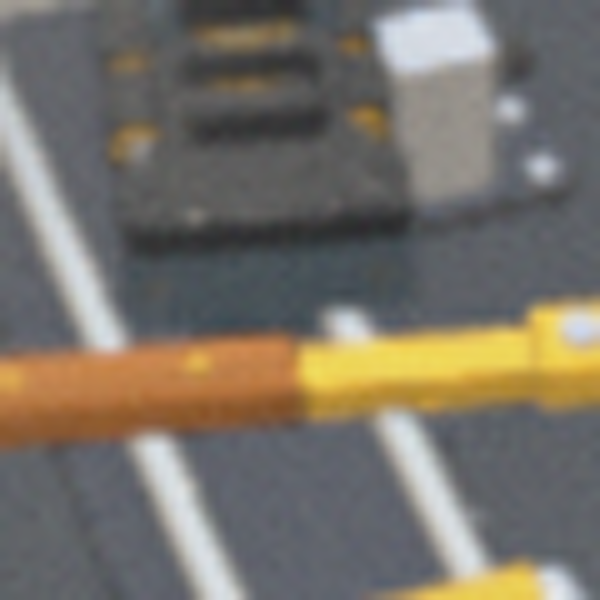

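View pics/cw2b.png

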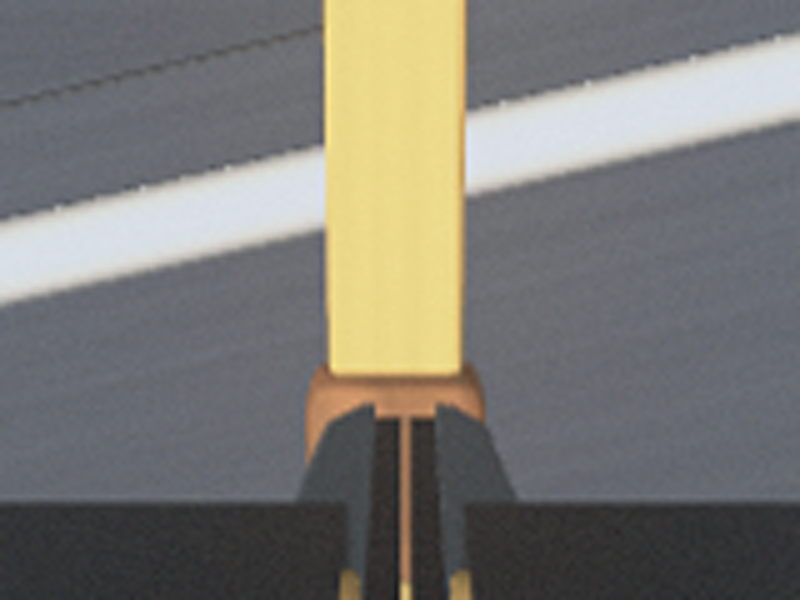

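```bash
python3 - <<'E'
from go import *
o=manip.get_obs();t=np.array(o["tool_pos"]);c=load("w2")
for z in(0,.01,.0135,.02,.03): print(z,[((proj(c,t+[dx,0,z])-[240,140])*5).round() for dx in(-.016,0,.016)])
print("handle end",[((proj(c,[.5705,.0065,z])-[240,140])*5).round() for z in(.03,.04,.05,.058)])
print(c["position"],t, [atz(c,319,60,z).round(4) for z in(.02,.03,.04,.058)])
s=load("s2");print([atz(s,240+432/4,140+252/4,z).round(4) for z in(.02,.03,.04,.058)])
for n in("w1",):
  c=load(n);print([atz(c,290,61.5,z).round(4) for z in(.02,.03,.04,.058)])
E
```

```text
0 [array([398., 563.]), array([393., 458.]), array([388., 348.])]
0.01 [array([398., 593.]), array([393., 483.]), array([387., 369.])]
0.0135 [array([398., 604.]), array([393., 493.]), array([387., 377.])]
0.02 [array([398., 626.]), array([392., 512.]), array([386., 392.])]
0.03 [array([398., 662.]), array([392., 543.]), array([385., 418.])]
handle end [array([394., 330.]), array([393., 348.]), array([393., 369.]), array([393., 387.])]
[0.62874257 0.00258234 0.24452507] [0.55586194 0.00720189 0.04448412] [array([0.6708, 0.0017, 0.02  ]), array([0.669 , 0.0018, 0.03  ]), array([0.6671, 0.0018, 0.04  ]), array([0.6637, 0.0019, 0.058 ])]
[array([0.6749, 0.0397, 0.02  ]), array([0.6726, 0.0296, 0.03  ]), array([0.6702, 0.0196, 0.04  ]), array([0.666 , 0.0015, 0.058 ])]
[array([0.6713, 0.0047, 0.02  ]), array([0.6694, 0.0038, 0.03  ]), array([0.6676, 0.0029, 0.04  ]), array([0.6642, 0.0012, 0.058 ])]
```

```bash
python3 - <<'E'
from go import *
s=load("s1");t=np.array([.5496,.0031,.0664])
for z in(0,.01,.02,.03): print(z,[((proj(s,t+[dx,dy,z])-[240,140])*4).round() for dx,dy in((-.016,-.059),(.016,-.059),(.016,-.045))])
s=load("s2");t=np.array([.5559,.0072,.0445])
for z in(0,.01,.02,.03): print(z,[((proj(s,t+[dx,dy,z])-[285,170])*10).round() for dx,dy in((-.016,-.0135),(.016,-.0135),(.016,0))])
print("body z",[((proj(s,t+[dx,dy,.079])-[285,170])*10).round() for dx,dy in((-.038,-.089),(.038,-.089))])
E
```

```text
0 [array([262., 322.]), array([307., 316.]), array([304., 302.])]
0.01 [array([261., 312.]), array([307., 306.]), array([304., 292.])]
0.02 [array([261., 302.]), array([307., 296.]), array([304., 282.])]
0.03 [array([260., 291.]), array([307., 286.]), array([304., 272.])]
0 [array([207., 431.]), array([316., 419.]), array([309., 386.])]
0.01 [array([206., 407.]), array([316., 394.]), array([309., 362.])]
0.02 [array([205., 382.]), array([315., 370.]), array([308., 337.])]
0.03 [array([203., 358.]), array([314., 345.]), array([308., 312.])]
body z [array([151., 432.]), array([434., 399.])]
```

```bash
python3 - <<'E'
from go import *
c=load("w2");f=lambda x,y,z:atz(c,240+x/5,140+y/5,z)
print("brass width", f(326,150,.054)-f(466,150,.054))
print("block", atz(c,297,85,.058)-atz(c,341,85,.058), "len", atz(c,319,59,.058)-atz(c,319,105.5,.058))
print("handle end", f(395,367,.058), "brass end-handle", atz(c,319,59,.058)-f(395,367,.058))
# rod gap check: rods at z .034, perpendicular
print("ball tip",atz(c,130,193,.049),"blk top",[atz(c,*p,.062).round(4) for p in((62,107),(105,96),(127,152),(84,164))])
print("disc width:",atz(c,476,180,.062))
E
```

```text
brass width [0.00079985 0.0177112  0.        ]
block [0.00114447 0.02540127 0.        ] len [ 0.02504318 -0.00116445  0.        ]
handle end [0.57313562 0.0060745  0.058     ] brass end-handle [ 0.0910969  -0.00423638  0.        ]
ball tip [0.5902158  0.13086189 0.049     ] blk top [array([0.6449, 0.151 , 0.062 ]), array([0.6497, 0.1248, 0.062 ]), array([0.6178, 0.1189, 0.062 ]), array([0.6118, 0.1464, 0.062 ])]
disc width: [ 0.59129729 -0.09104956  0.062     ]
```

```bash
python3 - <<'E'
from go import *
c=load("w1");t=np.array([.5277,-.0261,.2001])
for dx in(.011,.016): 
  for z in(0,.01,.02,.03): print(dx,z,[proj(c,t+[dx,dy,z]).round() for dy in(.059,.0455,-.0455,-.059)])
crop("w1",170,200,470,330,2.6,"cw1b")
E
```

```text
0.011 0 [array([233., 219.]), array([253., 218.]), array([384., 215.]), array([404., 215.])]
0.011 0.01 [array([229., 223.]), array([249., 223.]), array([387., 219.]), array([408., 219.])]
0.011 0.02 [array([224., 228.]), array([246., 228.]), array([390., 224.]), array([412., 224.])]
0.011 0.03 [array([219., 234.]), array([242., 233.]), array([394., 230.]), array([417., 229.])]
0.016 0 [array([233., 212.]), array([252., 211.]), array([384., 208.]), array([404., 208.])]
0.016 0.01 [array([228., 216.]), array([249., 215.]), array([387., 212.]), array([408., 212.])]
0.016 0.02 [array([224., 221.]), array([245., 220.]), array([391., 217.]), array([412., 216.])]
0.016 0.03 [array([218., 226.]), array([241., 225.]), array([395., 222.]), array([417., 221.])]
```

View pics/cw1b.png

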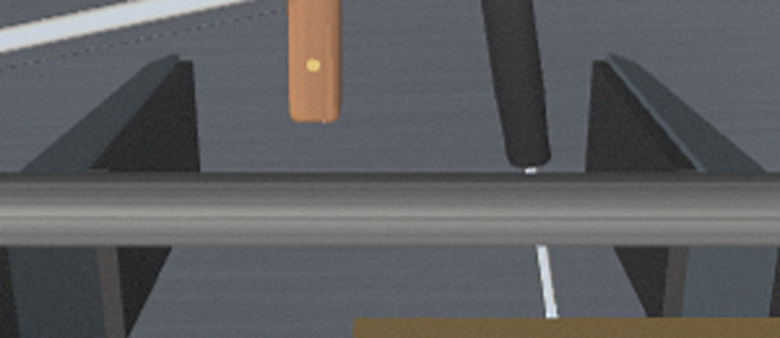

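The fingers closed above the handle. The wrist, side and open-finger pictures all put the real fingertips about 29 mm above the reported TCP, so the reported z is not the tip height. I'll reopen, descend in two checked stages and trust the pictures.

```bash
python3 -m inch '[{"x":0,"y":0,"z":0,"rx":0,"ry":0,"rz":0,"jaw":70},{"x":0,"y":0,"z":0,"rx":0,"ry":0,"rz":0,"jaw":70},{"x":0,"y":0,"z":0,"rx":0,"ry":0,"rz":0,"jaw":70},{"x":0,"y":0,"z":0,"rx":0,"ry":0,"rz":0,"jaw":70},{"x":0,"y":0,"z":0,"rx":0,"ry":0,"rz":0,"jaw":70}]'
python3 -m inch '[{"x":0,"y":0,"z":0,"rx":0,"ry":0,"rz":0,"jaw":70},{"x":0,"y":0,"z":-0.5,"rx":0,"ry":0,"rz":0,"jaw":70},{"x":0,"y":0,"z":-0.5,"rx":0,"ry":0,"rz":0,"jaw":70},{"x":0,"y":0,"z":-0.5,"rx":0,"ry":0,"rz":0,"jaw":70},{"x":0,"y":0,"z":0,"rx":0,"ry":0,"rz":0,"jaw":70}]'
python3 - <<'E'
from go import *
go([.556,.0075,.0445],np.radians(-2.6))
c=snap("side","s3");crop("s3",275,160,355,240,7.5,"cs3");c=snap("wrist","w3")
s=load("s3");t=manip.get_obs()["tool_pos"];w=manip.get_obs()["gripper_width"]/2
for z in(0,.01,.02,.03): print(z,[((proj(s,t+[dx,dy,z])-[275,160])*7.5).round() for dx,dy in((-.016,-w-.0135),(.016,-w-.0135),(.016,-w))])
E
```

```text
time: 5.0
tool_pos: [0.5559, 0.0072, 0.0445]
tool_rot: [0.016, -0.707, 0.016, 0.707]
force: [0.1, -0.7, 0.3]
gripper_width: 0.0374
time: 5.5
tool_pos: [0.555, 0.0072, 0.0284]
tool_rot: [0.016, -0.706, 0.016, 0.708]
force: [-0.8, -0.4, -0.6]
gripper_width: 0.0662
t 5.5 pos [0.555  0.0072 0.0284] shift cm [0.1  0.03 1.61] turn deg [ 0.   -0.13 -0.01] F [-0.75 -0.44 -0.62] w 0.0662 j6 1.61
0 [array([242., 488.]), array([325., 478.]), array([320., 453.])]
0.01 [array([241., 470.]), array([325., 460.]), array([319., 435.])]
0.02 [array([241., 452.]), array([324., 442.]), array([319., 416.])]
0.03 [array([240., 433.]), array([324., 423.]), array([319., 398.])]
```

View pics/cs3.png

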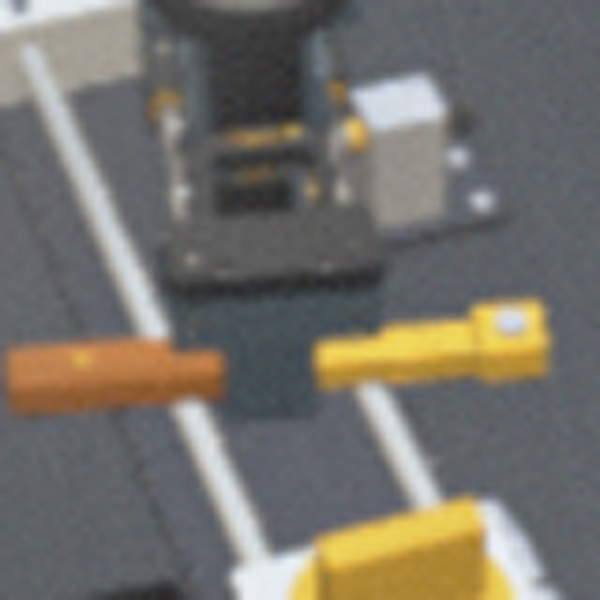

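View pics/w3.png

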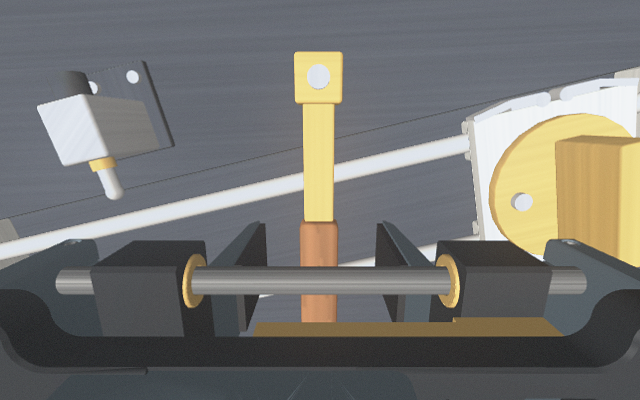

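The side crop shows the finger bottom at (275,415), about 30-35 mm above the reported TCP, straddling the handle. I continue down and check.

```bash
python3 -m inch '[{"x":0.2,"y":0,"z":-0.5,"rx":0,"ry":0,"rz":0,"jaw":90},{"x":0,"y":0,"z":-0.5,"rx":0,"ry":0,"rz":0,"jaw":90},{"x":0,"y":0,"z":-0.3,"rx":0,"ry":0,"rz":0,"jaw":90},{"x":0,"y":0,"z":0,"rx":0,"ry":0,"rz":0,"jaw":90},{"x":0,"y":0,"z":0,"rx":0,"ry":0,"rz":0,"jaw":90}]'
python3 - <<'E'
from go import *
go([.556,.0075,.0155],np.radians(-2.6))
c=snap("side","s4");crop("s4",275,160,355,240,7.5,"cs4");c=snap("wrist","w4")
s=load("s4");t=manip.get_obs()["tool_pos"];w=manip.get_obs()["gripper_width"]/2
for z in(0,.02,.03,.04): print(z,[((proj(s,t+[dx,dy,z])-[275,160])*7.5).round() for dx,dy in((-.016,-w-.0135),(.016,-w-.0135),(.016,-w))])
E
```

```text
time: 6.1
tool_pos: [0.5578, 0.0072, 0.0164]
tool_rot: [0.016, -0.707, 0.016, 0.707]
force: [0.2, -0.6, 0.7]
gripper_width: 0.059
t 6.1 pos [0.5578 0.0072 0.0164] shift cm [-0.18  0.03 -0.09] turn deg [ 0.   -0.01 -0.01] F [ 0.15 -0.58  0.71] w 0.059 j6 1.61
0 [array([248., 502.]), array([330., 492.]), array([325., 467.])]
0.02 [array([246., 466.]), array([329., 457.]), array([324., 432.])]
0.03 [array([246., 448.]), array([329., 439.]), array([323., 413.])]
0.04 [array([245., 430.]), array([328., 420.]), array([323., 395.])]
```

View pics/cs4.png

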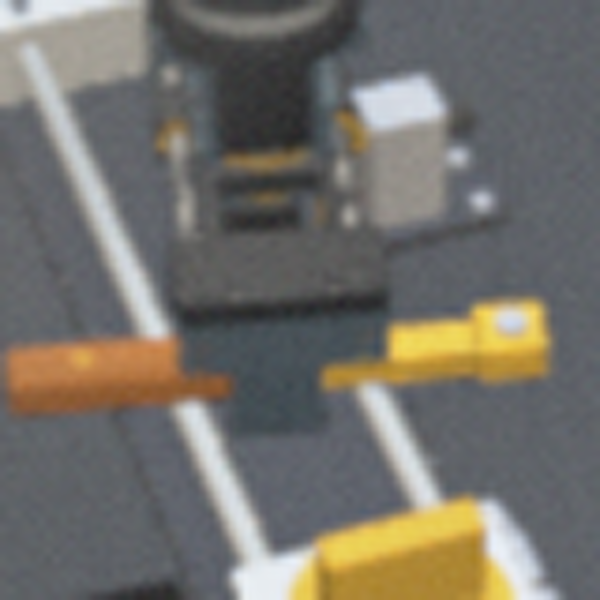

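```bash
python3 -m inch '[{"x":0,"y":0,"z":-0.3,"rx":0,"ry":0,"rz":0,"jaw":90},{"x":0,"y":0,"z":0,"rx":0,"ry":0,"rz":0,"jaw":120},{"x":0,"y":0,"z":0,"rx":0,"ry":0,"rz":0,"jaw":160},{"x":0,"y":0,"z":0,"rx":0,"ry":0,"rz":0,"jaw":200},{"x":0,"y":0,"z":0,"rx":0,"ry":0,"rz":0,"jaw":200}]' 20
python3 -m inch '[{"x":0,"y":0,"z":0,"rx":0,"ry":0,"rz":0,"jaw":220},{"x":0,"y":0,"z":0,"rx":0,"ry":0,"rz":0,"jaw":220},{"x":0,"y":0,"z":0,"rx":0,"ry":0,"rz":0,"jaw":220}]'
python3 - <<'E'
from go import *
go([.556,.0075,.0155],np.radians(-2.6))
E
```

```text
time: 6.7
tool_pos: [0.5579, 0.0072, 0.0135]
tool_rot: [-0.016, 0.707, -0.016, -0.707]
force: [0.4, 0.6, -1.3]
gripper_width: 0.0298
time: 7.0
tool_pos: [0.5579, 0.0073, 0.0136]
tool_rot: [-0.016, 0.707, -0.016, -0.707]
force: [0.1, 1.3, -0.4]
gripper_width: 0.0235
t 7.0 pos [0.5579 0.0073 0.0136] shift cm [-0.19  0.02  0.19] turn deg [-0.01  0.01 -0.  ] F [ 0.07  1.3  -0.4 ] w 0.0235 j6 1.61
```

The jaws stopped at 23.5 mm, the handle's width. I firm up the grip and lift a little.

```bash
python3 -m inch '[{"x":0,"y":0,"z":0,"rx":0,"ry":0,"rz":0,"jaw":255},{"x":0,"y":0,"z":0,"rx":0,"ry":0,"rz":0,"jaw":255},{"x":0,"y":0,"z":0.7,"rx":0,"ry":0,"rz":0,"jaw":255},{"x":0,"y":0,"z":0.8,"rx":0,"ry":0,"rz":0,"jaw":255},{"x":0,"y":0,"z":0,"rx":0,"ry":0,"rz":0,"jaw":255}]' 40
python3 - <<'E'
from go import *
go([.556,.0075,.0155],np.radians(-2.6))
c=snap("side","s5");crop("s5",275,160,355,240,7.5,"cs5")
E
```

```text
time: 7.5
tool_pos: [0.5588, 0.007, 0.0297]
tool_rot: [-0.016, 0.708, -0.016, -0.706]
force: [0.7, -0.4, -2.9]
gripper_width: 0.0236
t 7.5 pos [0.5588 0.007  0.0297] shift cm [-0.28  0.05 -1.42] turn deg [ 0.02  0.14 -0.02] F [ 0.75 -0.39 -2.91] w 0.0236 j6 1.61
```

View pics/cs5.png

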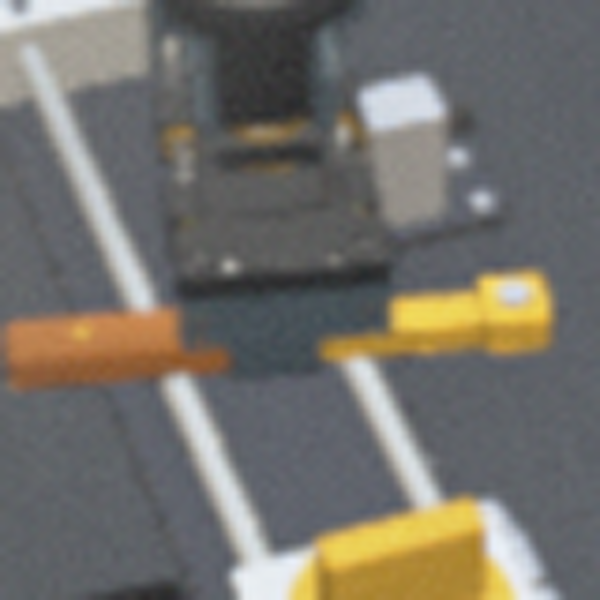

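The lever has come up level off the rods. I raise it well over the bar and carry it to the sheet.

```bash
python3 -m inch '[{"x":0,"y":0,"z":2,"rx":0,"ry":0,"rz":0,"jaw":255},{"x":0,"y":0,"z":3,"rx":0,"ry":0,"rz":0,"jaw":255},{"x":0,"y":0,"z":3,"rx":0,"ry":0,"rz":0,"jaw":255},{"x":0,"y":0,"z":3,"rx":0,"ry":0,"rz":0,"jaw":255},{"x":0,"y":0,"z":1,"rx":0,"ry":0,"rz":0,"jaw":255}]'
python3 -m inch '[{"x":-0.5,"y":-2,"z":0,"rx":0,"ry":0,"rz":0,"jaw":255},{"x":-0.7,"y":-3.5,"z":0,"rx":0,"ry":0,"rz":0,"jaw":255},{"x":-0.7,"y":-3.5,"z":0,"rx":0,"ry":0,"rz":0,"jaw":255},{"x":-0.7,"y":-3.5,"z":0,"rx":0,"ry":0,"rz":0,"jaw":255},{"x":-0.7,"y":-3.5,"z":0,"rx":0,"ry":0,"rz":0,"jaw":255}]'
python3 -m inch '[{"x":-0.7,"y":-3.5,"z":0,"rx":0,"ry":0,"rz":0,"jaw":255},{"x":-0.7,"y":-3.5,"z":0,"rx":0,"ry":0,"rz":0,"jaw":255},{"x":-0.7,"y":-3.5,"z":0,"rx":0,"ry":0,"rz":0,"jaw":255},{"x":-0.7,"y":-3.5,"z":0,"rx":0,"ry":0,"rz":0,"jaw":255},{"x":-0.7,"y":-3.5,"z":0,"rx":0,"ry":0,"rz":0,"jaw":255}]'
python3 -m inch '[{"x":-0.6,"y":-2,"z":0,"rx":0,"ry":0,"rz":0,"jaw":255},{"x":0,"y":-1.5,"z":0,"rx":0,"ry":0,"rz":0,"jaw":255},{"x":0,"y":0,"z":0,"rx":0,"ry":0,"rz":0,"jaw":255},{"x":0,"y":0,"z":0,"rx":0,"ry":0,"rz":0,"jaw":255}]'
python3 - <<'E'
from go import *
go([.483,-.362,-.0244],np.radians(-2.4))
c=snap("side","s6")
E
```

```text
time: 8.05
tool_pos: [0.5596, 0.0071, 0.1515]
tool_rot: [-0.016, 0.709, -0.016, -0.705]
force: [1.1, 1.3, -2.3]
gripper_width: 0.0239
time: 8.55
tool_pos: [0.5236, -0.1539, 0.1471]
tool_rot: [0.016, -0.706, 0.016, 0.708]
force: [-0.2, 0.1, -2.3]
gripper_width: 0.0236
time: 9.05
tool_pos: [0.4887, -0.3288, 0.147]
tool_rot: [0.016, -0.706, 0.016, 0.708]
force: [1.1, 0.5, -1.5]
gripper_width: 0.0237
time: 9.45
tool_pos: [0.4838, -0.3619, 0.1477]
tool_rot: [0.017, -0.707, 0.015, 0.707]
force: [-0.3, 1.2, -3.0]
gripper_width: 0.0237
t 9.45 pos [ 0.4838 -0.3619  0.1477] shift cm [-8.000e-02 -1.000e-02 -1.721e+01] turn deg [-0.09 -0.05  0.19] F [-0.29  1.16 -2.97] w 0.0237 j6 0.95
```

View pics/s6.png

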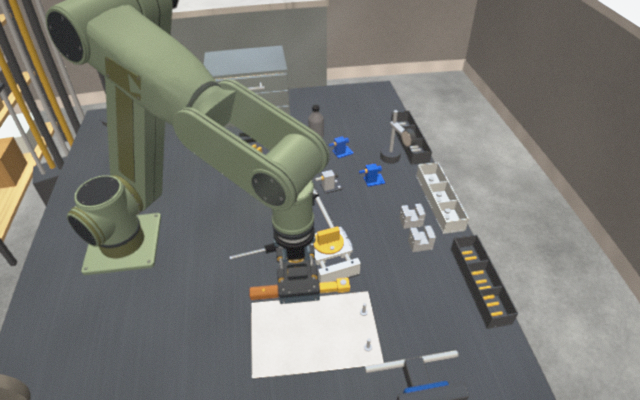

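The lever is level over the sheet at (300,290) and the pins are untouched. Descending.

```bash
python3 -m inch '[{"x":0,"y":0,"z":-2,"rx":0,"ry":0,"rz":0,"jaw":255},{"x":0,"y":0,"z":-4,"rx":0,"ry":0,"rz":0,"jaw":255},{"x":0,"y":0,"z":-4,"rx":0,"ry":0,"rz":0,"jaw":255},{"x":0,"y":0,"z":-3,"rx":0,"ry":0,"rz":0,"jaw":255},{"x":0,"y":0,"z":-1.5,"rx":0,"ry":0,"rz":0,"jaw":255}]'
python3 -m inch '[{"x":0,"y":0,"z":0,"rx":0,"ry":0,"rz":0,"jaw":255},{"x":0,"y":0,"z":-0.5,"rx":0,"ry":0,"rz":0,"jaw":255},{"x":0,"y":0,"z":-0.5,"rx":0,"ry":0,"rz":0,"jaw":255},{"x":0,"y":0,"z":-0.5,"rx":0,"ry":0,"rz":0,"jaw":255},{"x":0,"y":0,"z":0,"rx":0,"ry":0,"rz":0,"jaw":255}]'
python3 - <<'E'
from go import *
go([.483,-.362,-.0244],np.radians(-2.4))
c=snap("side","s7");crop("s7",235,270,395,390,5,"cs7")
E
```

```text
time: 10.0
tool_pos: [0.4826, -0.3599, 0.0005]
tool_rot: [0.017, -0.705, 0.014, 0.708]
force: [-0.7, 0.6, -3.1]
gripper_width: 0.0239
time: 10.5
tool_pos: [0.4837, -0.3626, -0.0116]
tool_rot: [0.016, -0.707, 0.016, 0.707]
force: [-1.1, -0.3, -3.2]
gripper_width: 0.0235
t 10.5 pos [ 0.4837 -0.3626 -0.0116] shift cm [-0.07  0.06 -1.28] turn deg [-0.01 -0.02  0.18] F [-1.05 -0.33 -3.23] w 0.0235 j6 0.95
```

View pics/cs7.png

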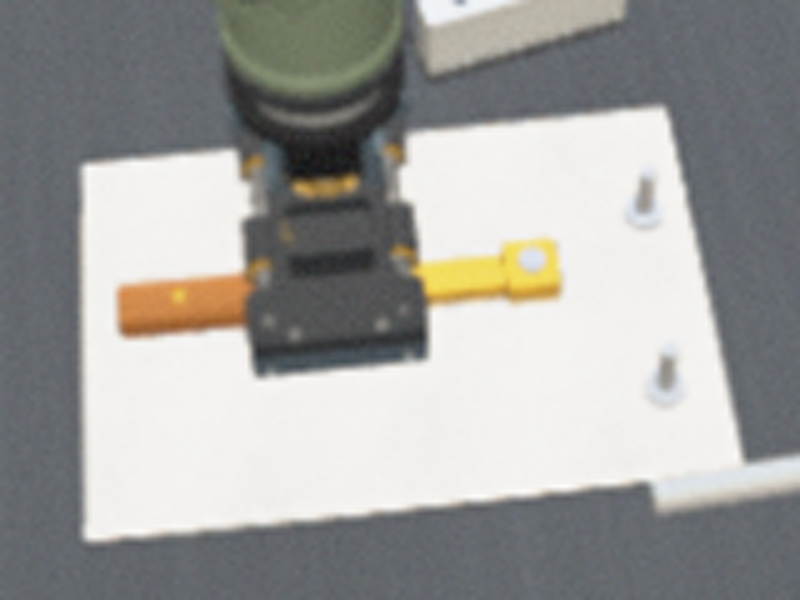

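The lever spans (120,308)-(560,270) in the crop, with pins at (645,205) and (665,380), well clear. Now the last 12 mm, in small steps until contact.

```bash
python3 -m inch '[{"x":0,"y":0,"z":-0.4,"rx":0,"ry":0,"rz":0,"jaw":255},{"x":0,"y":0,"z":-0.3,"rx":0,"ry":0,"rz":0,"jaw":255},{"x":0,"y":0,"z":-0.2,"rx":0,"ry":0,"rz":0,"jaw":255},{"x":0,"y":0,"z":0,"rx":0,"ry":0,"rz":0,"jaw":255}]'
python3 -m inch '[{"x":0,"y":0,"z":-0.2,"rx":0,"ry":0,"rz":0,"jaw":255},{"x":0,"y":0,"z":0,"rx":0,"ry":0,"rz":0,"jaw":255}]'
python3 -m inch '[{"x":0,"y":0,"z":-0.1,"rx":0,"ry":0,"rz":0,"jaw":255},{"x":0,"y":0,"z":0,"rx":0,"ry":0,"rz":0,"jaw":255}]'
```

```text
time: 10.95
tool_pos: [0.4836, -0.3627, -0.0209]
tool_rot: [0.016, -0.707, 0.016, 0.707]
force: [-0.2, 0.2, -2.5]
gripper_width: 0.0238
time: 11.15
tool_pos: [0.4838, -0.3627, -0.0227]
tool_rot: [0.016, -0.707, 0.016, 0.707]
force: [-0.8, 0.4, -2.9]
gripper_width: 0.0238
time: 11.35
tool_pos: [0.4838, -0.3628, -0.0236]
tool_rot: [0.016, -0.707, 0.016, 0.707]
force: [0.1, -0.1, -3.5]
gripper_width: 0.0236
```

```bash
python3 -m inch '[{"x":0,"y":0,"z":-0.1,"rx":0,"ry":0,"rz":0,"jaw":255},{"x":0,"y":0,"z":0,"rx":0,"ry":0,"rz":0,"jaw":255}]'
python3 -m inch '[{"x":0,"y":0,"z":-0.1,"rx":0,"ry":0,"rz":0,"jaw":255},{"x":0,"y":0,"z":0,"rx":0,"ry":0,"rz":0,"jaw":255}]'
```

```text
time: 11.55
tool_pos: [0.484, -0.3629, -0.0244]
tool_rot: [-0.016, 0.707, -0.016, -0.707]
force: [0.2, 0.6, -1.0]
gripper_width: 0.0237
time: 11.75
tool_pos: [0.484, -0.3629, -0.0244]
tool_rot: [-0.016, 0.707, -0.016, -0.707]
force: [-1.8, 1.8, 5.8]
gripper_width: 0.0239
```

Contact came exactly at the expected height. Release and retreat up.

```bash
python3 -m inch '[{"x":0,"y":0,"z":0,"rx":0,"ry":0,"rz":0,"jaw":170},{"x":0,"y":0,"z":0,"rx":0,"ry":0,"rz":0,"jaw":130},{"x":0,"y":0,"z":0,"rx":0,"ry":0,"rz":0,"jaw":90},{"x":0,"y":0,"z":0,"rx":0,"ry":0,"rz":0,"jaw":60},{"x":0,"y":0,"z":0,"rx":0,"ry":0,"rz":0,"jaw":40}]'
python3 -m inch '[{"x":0,"y":0,"z":0.5,"rx":0,"ry":0,"rz":0,"jaw":40},{"x":0,"y":0,"z":2,"rx":0,"ry":0,"rz":0,"jaw":0},{"x":0,"y":0,"z":4,"rx":0,"ry":0,"rz":0,"jaw":0},{"x":0,"y":0,"z":4,"rx":0,"ry":0,"rz":0,"jaw":0},{"x":0,"y":0,"z":4,"rx":0,"ry":0,"rz":0,"jaw":0}]'
python3 - <<'E'
from go import *
c=snap("side","s8");crop("s8",235,270,395,390,5,"cs8")
# bar grasp: reported tool point; observed pad x offset about -3 mm -> aim bar centre
go([.5885,-.1355,.15],np.radians(10.8))
E
```

```text
time: 12.25
tool_pos: [0.4838, -0.3628, -0.0256]
tool_rot: [0.016, -0.707, 0.016, 0.707]
force: [0.1, 1.0, 0.6]
gripper_width: 0.0596
time: 12.75
tool_pos: [0.4837, -0.3627, 0.1213]
tool_rot: [-0.016, 0.707, -0.016, -0.707]
force: [1.2, -0.9, -0.3]
gripper_width: 0.0912
t 12.8 pos [ 0.4873 -0.3655  0.1289] shift cm [10.12 23.    2.11] turn deg [ 0.41  0.67 13.39] F [ 2.   -1.06  4.08] w 0.0913 j6 0.95
```

View pics/cs8.png

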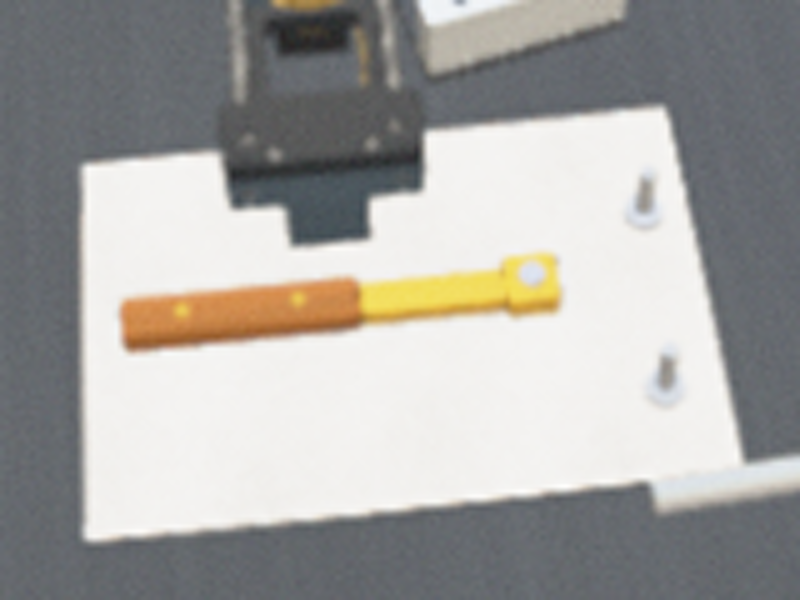

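The lever lies flat on the sheet at (120-560, ~300), clear of the pins. On to the bar.

```bash
python3 -m inch '[{"x":0,"y":0,"z":2,"rx":0,"ry":0,"rz":0,"jaw":0},{"x":1.2,"y":2.8,"z":0.5,"rx":0,"ry":0,"rz":2,"jaw":0},{"x":1.2,"y":2.8,"z":0,"rx":0,"ry":0,"rz":2,"jaw":0},{"x":1.2,"y":2.8,"z":0,"rx":0,"ry":0,"rz":2,"jaw":0},{"x":1.2,"y":2.8,"z":0,"rx":0,"ry":0,"rz":2,"jaw":0}]'
python3 -m inch '[{"x":1.2,"y":2.8,"z":0,"rx":0,"ry":0,"rz":2,"jaw":0},{"x":1.2,"y":2.8,"z":0,"rx":0,"ry":0,"rz":2,"jaw":0},{"x":1.2,"y":2.8,"z":0,"rx":0,"ry":0,"rz":1,"jaw":0},{"x":1.2,"y":2.5,"z":0,"rx":0,"ry":0,"rz":0,"jaw":0},{"x":0,"y":0,"z":0,"rx":0,"ry":0,"rz":0,"jaw":0}]'
python3 -m inch '[{"x":0,"y":0,"z":0,"rx":0,"ry":0,"rz":0,"jaw":0},{"x":0,"y":0,"z":0,"rx":0,"ry":0,"rz":0,"jaw":0}]'
python3 - <<'E'
from go import *
go([.5885,-.1355,.037],np.radians(10.8))
c=snap("wrist","w9");c=snap("side","s9");crop("s9",275,160,395,280,5,"cs9")
E
```

```text
time: 13.3
tool_pos: [0.5322, -0.2498, 0.1448]
tool_rot: [0.034, 0.707, 0.034, -0.706]
force: [0.2, -0.7, 0.3]
gripper_width: 0.091
time: 13.8
tool_pos: [0.5811, -0.1389, 0.1446]
tool_rot: [0.065, 0.704, 0.066, -0.704]
force: [0.5, -1.0, 0.5]
gripper_width: 0.0908
time: 14.0
tool_pos: [0.5794, -0.1426, 0.1445]
tool_rot: [-0.064, -0.704, -0.064, 0.704]
force: [-0.3, -0.2, 1.0]
gripper_width: 0.0915
t 14.0 pos [ 0.5794 -0.1426  0.1445] shift cm [  0.91   0.71 -10.75] turn deg [ 0.03 -0.02  0.42] F [-0.34 -0.18  1.  ] w 0.0915 j6 1.13
```

View pics/w9.png

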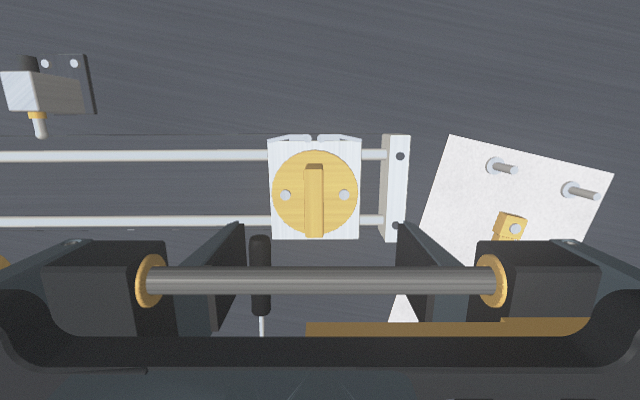

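View pics/cs9.png

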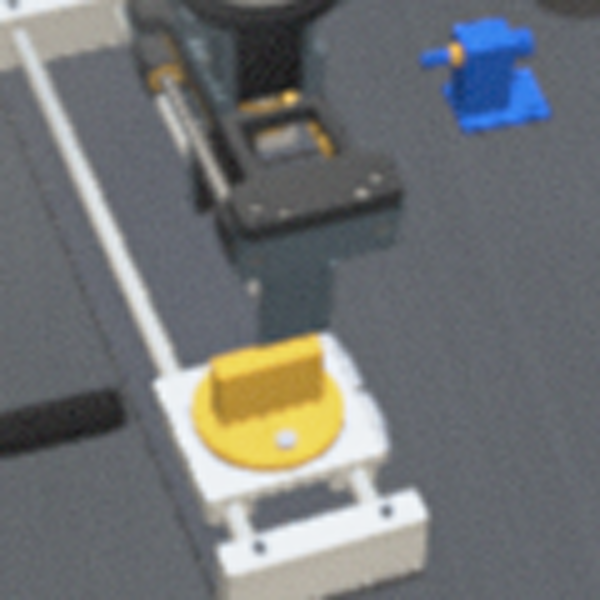

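```bash
python3 - <<'E'
from h import *
crop("w9",250,120,410,250,5,"cw9");crop("w9",0,40,120,150,5,"cw9b")
E
```

```text
(no output)
```

View pics/cw9.png

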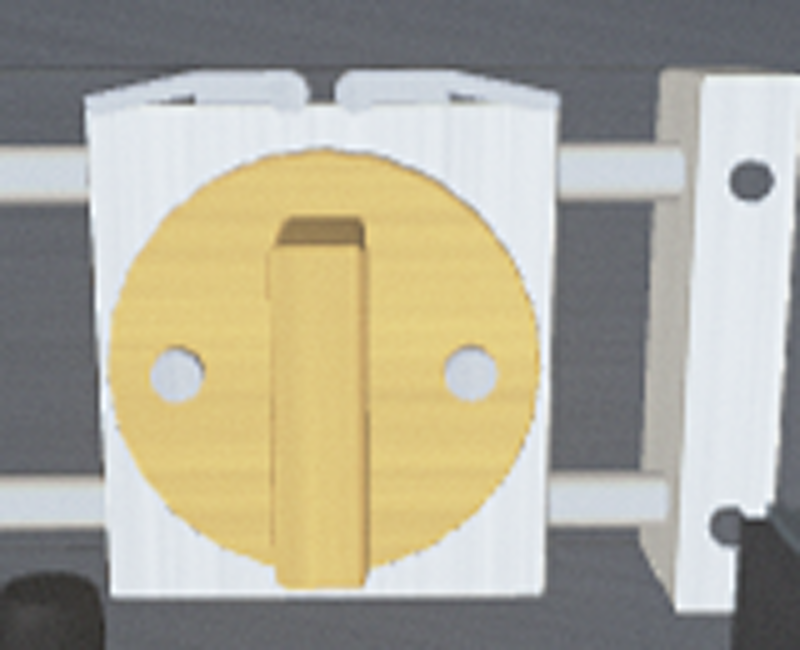

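View pics/cw9b.png

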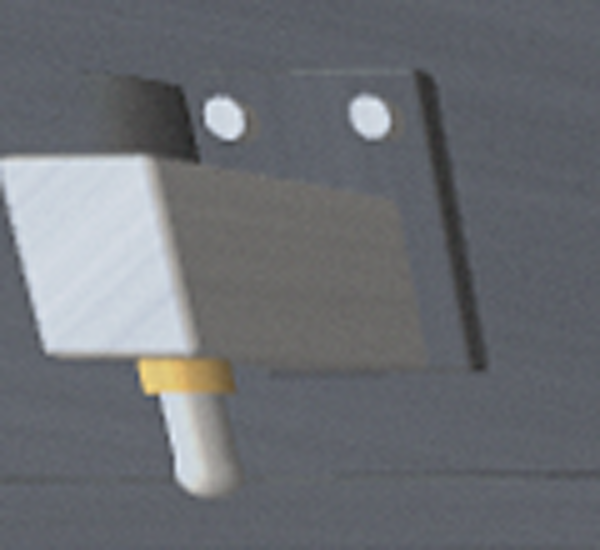

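```bash
python3 - <<'E'
from h import *
c=load("w9");A=lambda x,y,z:atz(c,250+x/5-.4,120+y/5-.4,z);B=lambda x,y,z:atz(c,x/5-.4,40+y/5-.4,z)
n=(A(308,90,.049)+A(337,90,.049))/2; b=B(208,478,.049)
bar=np.mean([A(275,245,.102),A(362,243,.102),A(366,587,.102),A(276,587,.102)],0)
sl=(A(87,100,.054)+A(559,100,.054)+A(111,596,.054)+A(545,596,.054))/4
br=np.mean([B(0,157,.062),B(150,157,.062),B(198,352,.062),B(46,352,.062)],0)
r=A(570,172,.034)-B(0,0,.034); 
p=[A(0,172,.034),A(680,172,.034)];e=p[0]-p[1];yaw=np.arctan2(-e[0],e[1]);print("yaw",np.degrees(yaw))
for nm,P in(("notch",n),("ball",b),("bar",bar),("slide",sl),("bracket",br)):
    print(nm,P.round(4),[round(float(-np.sin(q)*P[0]+np.cos(q)*P[1]),4) for q in(np.radians(10.8),yaw)], round(float(np.cos(yaw)*P[0]+np.sin(yaw)*P[1]),4))
E
```

```text
yaw 10.376415157198887
notch [ 0.6375 -0.1271  0.049 ] [-0.2443, -0.2399] 0.6042
ball [0.5929 0.1297 0.049 ] [0.0163, 0.0208] 0.6066
bar [ 0.5871 -0.1367  0.102 ] [-0.2443, -0.2402] 0.5529
slide [ 0.587  -0.1368  0.054 ] [-0.2444, -0.2403] 0.5528
bracket [0.6312 0.1352 0.062 ] [0.0145, 0.0193] 0.6452
```

Travel from bar to ball measures 0.259-0.261 m. Descending around the bar.

```bash
python3 -m inch '[{"x":1,"y":0.6,"z":0,"rx":0,"ry":0,"rz":0.3,"jaw":0},{"x":0,"y":0,"z":-3,"rx":0,"ry":0,"rz":0,"jaw":0},{"x":0,"y":0,"z":-3,"rx":0,"ry":0,"rz":0,"jaw":0},{"x":0,"y":0,"z":-2.5,"rx":0,"ry":0,"rz":0,"jaw":0},{"x":0,"y":0,"z":0,"rx":0,"ry":0,"rz":0,"jaw":0}]'
python3 -m inch '[{"x":0,"y":0,"z":0,"rx":0,"ry":0,"rz":0,"jaw":0},{"x":0,"y":0,"z":-0.5,"rx":0,"ry":0,"rz":0,"jaw":0},{"x":0,"y":0,"z":-0.5,"rx":0,"ry":0,"rz":0,"jaw":0},{"x":0,"y":0,"z":0,"rx":0,"ry":0,"rz":0,"jaw":0},{"x":0,"y":0,"z":0,"rx":0,"ry":0,"rz":0,"jaw":0}]'
python3 - <<'E'
from go import *
go([.589,-.1365,.037],np.radians(10.7))
c=snap("side","s10");crop("s10",275,160,395,280,5,"cs10")
E
```

```text
time: 14.6
tool_pos: [0.5875, -0.1352, 0.0559]
tool_rot: [-0.065, -0.702, -0.067, 0.707]
force: [-0.3, -0.4, 0.5]
gripper_width: 0.0914
time: 15.1
tool_pos: [0.59, -0.1358, 0.0499]
tool_rot: [0.066, 0.704, 0.066, -0.704]
force: [-0.7, -0.4, 0.1]
gripper_width: 0.0908
t 15.1 pos [ 0.59   -0.1358  0.0499] shift cm [-0.1  -0.07 -1.29] turn deg [ 0.01  0.04 -0.01] F [-0.68 -0.44  0.15] w 0.0908 j6 1.14
```

View pics/cs10.png

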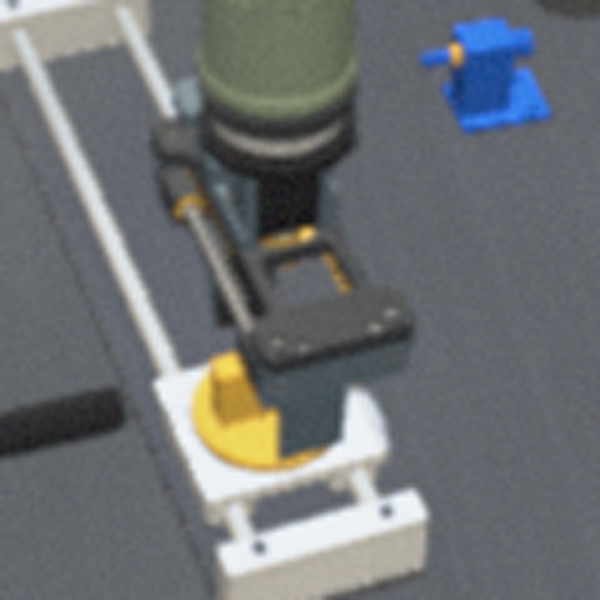

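```bash
python3 - <<'E'
from go import *
s=load("s10");o=manip.get_obs();t=np.array(o["tool_pos"])
y=np.radians(10.7);ux=np.array([np.cos(y),np.sin(y),0]);uy=np.array([-np.sin(y),np.cos(y),0])
for z in(.02,.03,.035): print(z,[((proj(s,t+ux*dx-uy*.057+[0,0,z])-[275,160])*5).round() for dx in(-.016,.016)])
b=np.array([.5865,-.136,.102]);print([((proj(s,b+ux*dx-uy*.008)-[275,160])*5).round() for dx in(-.03,.03)])
E
```

```text
0.02 [array([286., 479.]), array([344., 462.])]
0.03 [array([286., 467.]), array([345., 450.])]
0.035 [array([286., 460.]), array([345., 444.])]
[array([221., 378.]), array([329., 349.])]
```

Pads match the prediction with a tip offset of about 32 mm. Lower 1 cm and close.

```bash
python3 -m inch '[{"x":-0.2,"y":-0.1,"z":-0.5,"rx":0,"ry":0,"rz":0,"jaw":0},{"x":0,"y":0,"z":-0.5,"rx":0,"ry":0,"rz":0,"jaw":60},{"x":0,"y":0,"z":0,"rx":0,"ry":0,"rz":0,"jaw":120},{"x":0,"y":0,"z":0,"rx":0,"ry":0,"rz":0,"jaw":160},{"x":0,"y":0,"z":0,"rx":0,"ry":0,"rz":0,"jaw":180}]' 15
python3 -m inch '[{"x":0,"y":0,"z":0,"rx":0,"ry":0,"rz":0,"jaw":200},{"x":0,"y":0,"z":0,"rx":0,"ry":0,"rz":0,"jaw":220},{"x":0,"y":0,"z":0,"rx":0,"ry":0,"rz":0,"jaw":240},{"x":0,"y":0,"z":0,"rx":0,"ry":0,"rz":0,"jaw":255},{"x":0,"y":0,"z":0,"rx":0,"ry":0,"rz":0,"jaw":255}]'
```

```text
time: 15.65
tool_pos: [0.588, -0.1368, 0.0395]
tool_rot: [0.066, 0.704, 0.066, -0.704]
force: [0.2, 0.0, 0.4]
gripper_width: 0.0621
time: 16.15
tool_pos: [0.5878, -0.1368, 0.0395]
tool_rot: [0.066, 0.704, 0.066, -0.704]
force: [-0.4, 0.5, 0.3]
gripper_width: 0.0222
```

```bash
python3 -m inch '[{"x":0,"y":0,"z":0,"rx":0,"ry":0,"rz":0,"jaw":255},{"x":0,"y":0,"z":0,"rx":0,"ry":0,"rz":0,"jaw":255},{"x":0,"y":0,"z":0,"rx":0,"ry":0,"rz":0,"jaw":255}]'
python3 -m inch '[{"x":0,"y":0,"z":0,"rx":0,"ry":0,"rz":0,"jaw":255},{"x":0,"y":0,"z":0,"rx":0,"ry":0,"rz":0,"jaw":255}]' 40
python3 - <<'E'
from go import *
go([.588,-.1365,.037],np.radians(10.7))
c=snap("side","s11");crop("s11",275,160,395,280,5,"cs11")
E
```

```text
time: 16.45
tool_pos: [0.5878, -0.1366, 0.0395]
tool_rot: [-0.066, -0.704, -0.066, 0.704]
force: [-0.7, 0.6, 0.4]
gripper_width: 0.016
time: 16.65
tool_pos: [0.5878, -0.1367, 0.0395]
tool_rot: [-0.066, -0.704, -0.066, 0.704]
force: [0.0, 2.0, 1.6]
gripper_width: 0.0159
t 16.65 pos [ 0.5878 -0.1367  0.0395] shift cm [ 0.02  0.02 -0.25] turn deg [-0.01 -0.   -0.01] F [0.02 1.99 1.6 ] w 0.0159 j6 1.14
```

View pics/cs11.png

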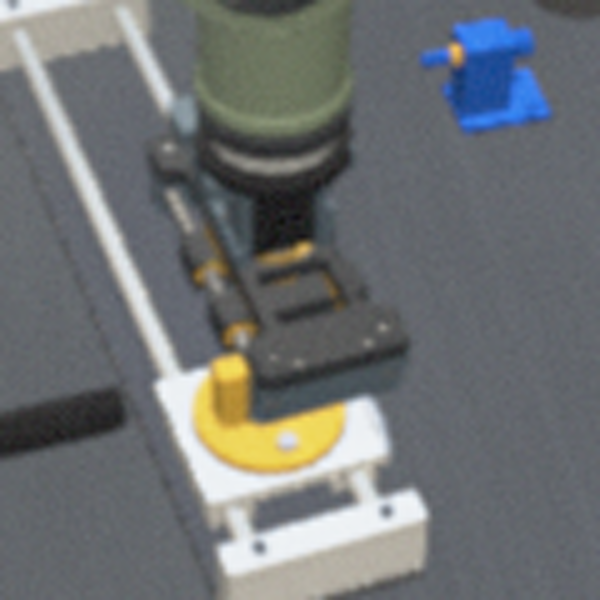

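Gripped at 15.9 mm, the bar's width. Now slide, watching forces.

```bash
python3 -m inch '[{"x":-0.09,"y":0.5,"z":0,"rx":0,"ry":0,"rz":0,"jaw":255},{"x":-0.19,"y":1,"z":0,"rx":0,"ry":0,"rz":0,"jaw":255},{"x":-0.19,"y":1,"z":0,"rx":0,"ry":0,"rz":0,"jaw":255},{"x":-0.19,"y":1,"z":0,"rx":0,"ry":0,"rz":0,"jaw":255},{"x":-0.19,"y":1,"z":0,"rx":0,"ry":0,"rz":0,"jaw":255}]'
python3 -m inch '[{"x":-0.19,"y":1,"z":0,"rx":0,"ry":0,"rz":0,"jaw":255},{"x":-0.19,"y":1,"z":0,"rx":0,"ry":0,"rz":0,"jaw":255},{"x":-0.19,"y":1,"z":0,"rx":0,"ry":0,"rz":0,"jaw":255},{"x":-0.19,"y":1,"z":0,"rx":0,"ry":0,"rz":0,"jaw":255},{"x":0,"y":0,"z":0,"rx":0,"ry":0,"rz":0,"jaw":255}]'
python3 - <<'E'
from go import *
go([.588,-.1365,.037],np.radians(10.7));print(manip.get_obs()["torque"].round(2))
E
```

```text
time: 17.2
tool_pos: [0.5792, -0.0907, 0.0395]
tool_rot: [0.066, 0.704, 0.066, -0.704]
force: [-0.5, -2.2, 0.3]
gripper_width: 0.0159
time: 17.7
tool_pos: [0.5714, -0.0499, 0.0395]
tool_rot: [-0.066, -0.704, -0.067, 0.704]
force: [0.4, 1.1, 0.0]
gripper_width: 0.016
t 17.7 pos [ 0.5714 -0.0499  0.0395] shift cm [ 1.66 -8.66 -0.25] turn deg [-0.07 -0.02 -0.06] F [0.45 1.1  0.05] w 0.016 j6 1.27
[ 0.01 -0.04 -0.22]
```

```bash
python3 -m inch '[{"x":-0.19,"y":1,"z":0,"rx":0,"ry":0,"rz":0,"jaw":255},{"x":-0.19,"y":1,"z":0,"rx":0,"ry":0,"rz":0,"jaw":255},{"x":-0.19,"y":1,"z":0,"rx":0,"ry":0,"rz":0,"jaw":255},{"x":-0.19,"y":1,"z":0,"rx":0,"ry":0,"rz":0,"jaw":255},{"x":-0.19,"y":1,"z":0,"rx":0,"ry":0,"rz":0,"jaw":255}]'
python3 -m inch '[{"x":-0.19,"y":1,"z":0,"rx":0,"ry":0,"rz":0,"jaw":255},{"x":-0.19,"y":1,"z":0,"rx":0,"ry":0,"rz":0,"jaw":255},{"x":-0.19,"y":1,"z":0,"rx":0,"ry":0,"rz":0,"jaw":255},{"x":-0.19,"y":1,"z":0,"rx":0,"ry":0,"rz":0,"jaw":255},{"x":-0.19,"y":1,"z":0,"rx":0,"ry":0,"rz":0,"jaw":255}]'
python3 -m inch '[{"x":-0.19,"y":1,"z":0,"rx":0,"ry":0,"rz":0,"jaw":255},{"x":0,"y":0,"z":0,"rx":0,"ry":0,"rz":0,"jaw":255},{"x":0,"y":0,"z":0,"rx":0,"ry":0,"rz":0,"jaw":255}]'
python3 - <<'E'
from go import *
go([.588,-.1365,.037],np.radians(10.7));print(manip.get_obs()["torque"].round(2))
c=snap("wrist","w12");c=snap("side","s12");crop("s12",265,130,385,250,5,"cs12")
E
```

```text
time: 18.2
tool_pos: [0.5622, -0.0009, 0.0395]
tool_rot: [0.066, 0.704, 0.066, -0.704]
force: [1.2, -2.6, -0.7]
gripper_width: 0.0159
time: 18.7
tool_pos: [0.5527, 0.0491, 0.0395]
tool_rot: [0.066, 0.704, 0.066, -0.704]
force: [1.3, -1.1, -1.2]
gripper_width: 0.0161
time: 19.0
tool_pos: [0.5508, 0.0589, 0.0395]
tool_rot: [0.066, 0.704, 0.066, -0.704]
force: [1.0, 1.0, -1.2]
gripper_width: 0.0156
t 19.0 pos [0.5508 0.0589 0.0395] shift cm [  3.72 -19.54  -0.25] turn deg [-0.04  0.   -0.03] F [ 0.97  0.98 -1.18] w 0.0156 j6 1.47
[ 0.21 -0.28 -0.07]
```

View pics/w12.png

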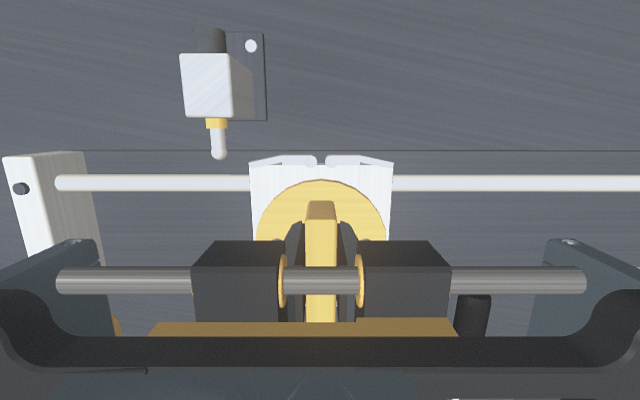

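View pics/cs12.png

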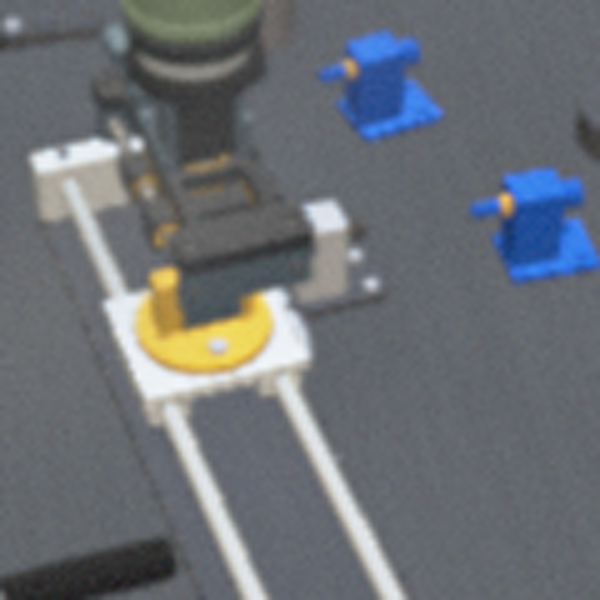

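```bash
python3 - <<'E'
from h import *
crop("w12",190,100,420,190,3.4,"cw12")
c=load("w12");q=np.radians(10.7)
for a,b in(((321.5,161),(218.8,151)),):
    d=atz(c,*b,.049)-atz(c,*a,.049);print(d,-np.sin(q)*d[0]+np.cos(q)*d[1])
E
```

```text
[-0.00580963  0.06405742  0.        ] 0.06402229153290577
```

View pics/cw12.png

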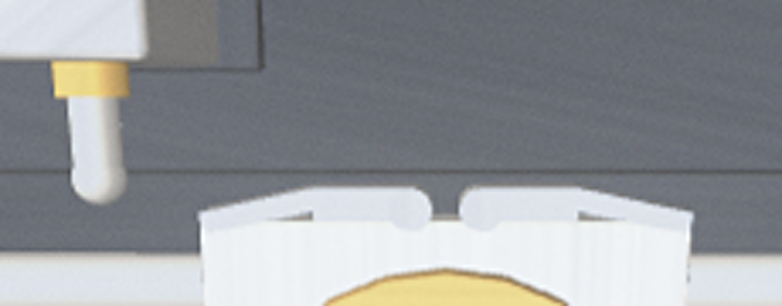

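Remaining travel by the wrist picture: about 62-64 mm. Moving slower now and logging forces.

```bash
python3 -m inch '[{"x":-0.095,"y":0.5,"z":0,"rx":0,"ry":0,"rz":0,"jaw":255},{"x":-0.095,"y":0.5,"z":0,"rx":0,"ry":0,"rz":0,"jaw":255},{"x":-0.095,"y":0.5,"z":0,"rx":0,"ry":0,"rz":0,"jaw":255},{"x":-0.095,"y":0.5,"z":0,"rx":0,"ry":0,"rz":0,"jaw":255},{"x":-0.06,"y":0.3,"z":0,"rx":0,"ry":0,"rz":0,"jaw":255}]'
python3 -m inch '[{"x":-0.06,"y":0.3,"z":0,"rx":0,"ry":0,"rz":0,"jaw":255},{"x":-0.06,"y":0.3,"z":0,"rx":0,"ry":0,"rz":0,"jaw":255}]'
python3 -m inch '[{"x":-0.06,"y":0.3,"z":0,"rx":0,"ry":0,"rz":0,"jaw":255},{"x":-0.06,"y":0.3,"z":0,"rx":0,"ry":0,"rz":0,"jaw":255}]'
python3 -m inch '[{"x":-0.06,"y":0.3,"z":0,"rx":0,"ry":0,"rz":0,"jaw":255},{"x":-0.06,"y":0.3,"z":0,"rx":0,"ry":0,"rz":0,"jaw":255}]'
python3 -m inch '[{"x":-0.04,"y":0.2,"z":0,"rx":0,"ry":0,"rz":0,"jaw":255},{"x":0,"y":0,"z":0,"rx":0,"ry":0,"rz":0,"jaw":255}]'
```

```text
time: 19.6
tool_pos: [0.5465, 0.0817, 0.0395]
tool_rot: [0.066, 0.704, 0.066, -0.704]
force: [2.6, -0.7, -1.7]
gripper_width: 0.0158
time: 19.8
tool_pos: [0.5457, 0.086, 0.0395]
tool_rot: [0.067, 0.704, 0.065, -0.704]
force: [4.1, -7.9, -3.3]
gripper_width: 0.0158
time: 20.0
tool_pos: [0.5447, 0.0914, 0.0395]
tool_rot: [0.067, 0.704, 0.065, -0.704]
force: [3.8, -9.1, -2.3]
gripper_width: 0.0163
time: 20.2
tool_pos: [0.5435, 0.0976, 0.0395]
tool_rot: [0.067, 0.704, 0.065, -0.704]
force: [4.0, -4.0, -1.2]
gripper_width: 0.016
time: 20.4
tool_pos: [0.5428, 0.1013, 0.0395]
tool_rot: [0.066, 0.704, 0.066, -0.704]
force: [3.7, -0.9, -4.9]
gripper_width: 0.0157
```

Ramp felt between y≈0.084 and 0.098. The notch should be at y≈0.121-0.123. Now fine steps.

```bash
python3 -m inch '[{"x":-0.02,"y":0.3,"z":0,"rx":0,"ry":0,"rz":0,"jaw":255},{"x":-0.03,"y":0.3,"z":0,"rx":0,"ry":0,"rz":0,"jaw":255},{"x":-0.02,"y":0.2,"z":0,"rx":0,"ry":0,"rz":0,"jaw":255},{"x":0,"y":0,"z":0,"rx":0,"ry":0,"rz":0,"jaw":255}]'
python3 -m inch '[{"x":-0.04,"y":0.2,"z":0,"rx":0,"ry":0,"rz":0,"jaw":255},{"x":0,"y":0,"z":0,"rx":0,"ry":0,"rz":0,"jaw":255}]'
python3 -m inch '[{"x":-0.04,"y":0.2,"z":0,"rx":0,"ry":0,"rz":0,"jaw":255},{"x":0,"y":0,"z":0,"rx":0,"ry":0,"rz":0,"jaw":255}]'
python3 -m inch '[{"x":-0.02,"y":0.1,"z":0,"rx":0,"ry":0,"rz":0,"jaw":255},{"x":0,"y":0,"z":0,"rx":0,"ry":0,"rz":0,"jaw":255}]'
python3 - <<'E'
from go import *
go([.588,-.1365,.037],np.radians(10.7))
c=snap("wrist","w13");crop("w13",190,100,420,190,3.4,"cw13")
E
```

```text
time: 20.8
tool_pos: [0.5412, 0.1099, 0.0395]
tool_rot: [-0.066, -0.704, -0.066, 0.704]
force: [-0.6, 0.5, 2.7]
gripper_width: 0.0159
time: 21.0
tool_pos: [0.5408, 0.1116, 0.0395]
tool_rot: [-0.066, -0.704, -0.066, 0.704]
force: [-1.6, 0.3, 2.9]
gripper_width: 0.0158
time: 21.2
tool_pos: [0.5405, 0.1135, 0.0395]
tool_rot: [-0.066, -0.704, -0.066, 0.704]
force: [-1.3, -1.6, -0.9]
gripper_width: 0.0156
time: 21.4
tool_pos: [0.5403, 0.1143, 0.0395]
tool_rot: [-0.066, -0.704, -0.066, 0.704]
force: [-1.5, -1.5, 1.2]
gripper_width: 0.0157
t 21.4 pos [0.5403 0.1143 0.0395] shift cm [  4.77 -25.08  -0.25] turn deg [-0.   -0.05 -0.01] F [-1.54 -1.45  1.17] w 0.0157 j6 1.57
```

View pics/cw13.png

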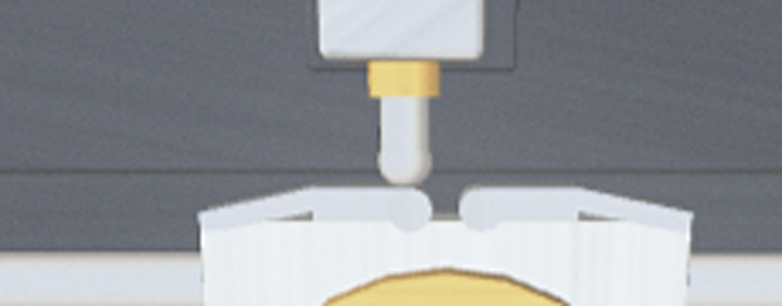

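By picture scaling, about 7.3 mm remain (notch at y≈0.1215).

```bash
python3 -m inch '[{"x":-0.02,"y":0.1,"z":0,"rx":0,"ry":0,"rz":0,"jaw":255},{"x":0,"y":0,"z":0,"rx":0,"ry":0,"rz":0,"jaw":255}]'
python3 -m inch '[{"x":-0.02,"y":0.1,"z":0,"rx":0,"ry":0,"rz":0,"jaw":255},{"x":0,"y":0,"z":0,"rx":0,"ry":0,"rz":0,"jaw":255}]'
python3 -m inch '[{"x":-0.02,"y":0.1,"z":0,"rx":0,"ry":0,"rz":0,"jaw":255},{"x":0,"y":0,"z":0,"rx":0,"ry":0,"rz":0,"jaw":255}]'
python3 -m inch '[{"x":-0.02,"y":0.1,"z":0,"rx":0,"ry":0,"rz":0,"jaw":255},{"x":0,"y":0,"z":0,"rx":0,"ry":0,"rz":0,"jaw":255}]'
python3 -m inch '[{"x":-0.02,"y":0.1,"z":0,"rx":0,"ry":0,"rz":0,"jaw":255},{"x":0,"y":0,"z":0,"rx":0,"ry":0,"rz":0,"jaw":255}]'
```

```text
time: 21.65
tool_pos: [0.5402, 0.115, 0.0395]
tool_rot: [-0.066, -0.704, -0.066, 0.704]
force: [-1.6, -2.6, 1.6]
gripper_width: 0.0158
time: 21.85
tool_pos: [0.54, 0.1164, 0.0395]
tool_rot: [-0.066, -0.704, -0.066, 0.704]
force: [-2.3, -1.0, 1.9]
gripper_width: 0.0157
time: 22.05
tool_pos: [0.5397, 0.118, 0.0395]
tool_rot: [-0.066, -0.704, -0.066, 0.704]
force: [-3.2, 0.7, 0.9]
gripper_width: 0.0157
time: 22.25
tool_pos: [0.5395, 0.119, 0.0394]
tool_rot: [-0.066, -0.704, -0.066, 0.704]
force: [-3.5, 2.8, 3.1]
gripper_width: 0.0152
time: 22.45
tool_pos: [0.5393, 0.12, 0.0395]
tool_rot: [-0.066, -0.704, -0.066, 0.704]
force: [-4.9, 2.9, 4.8]
gripper_width: 0.0157
```

The ball is pulling forward now (Fy +3). Continuing in 0.5-1 mm steps, and easing the lateral force.

```bash
python3 -m inch '[{"x":-0.07,"y":0.08,"z":0,"rx":0,"ry":0,"rz":0,"jaw":255},{"x":0,"y":0,"z":0,"rx":0,"ry":0,"rz":0,"jaw":255},{"x":0,"y":0,"z":0,"rx":0,"ry":0,"rz":0,"jaw":255}]'
python3 - <<'E'
from go import *
c=snap("wrist","w14");crop("w14",190,100,420,190,3.4,"cw14")
go([.588,-.1365,.037],np.radians(10.7))
E
```

```text
time: 22.75
tool_pos: [0.5392, 0.121, 0.0395]
tool_rot: [0.065, 0.704, 0.066, -0.704]
force: [-1.6, 5.9, -1.3]
gripper_width: 0.0159
t 22.8 pos [0.5391 0.121  0.0395] shift cm [  4.89 -25.75  -0.25] turn deg [-0.08  0.01  0.  ] F [-3.68  4.38  5.62] w 0.0159 j6 1.58
```

View pics/cw14.png

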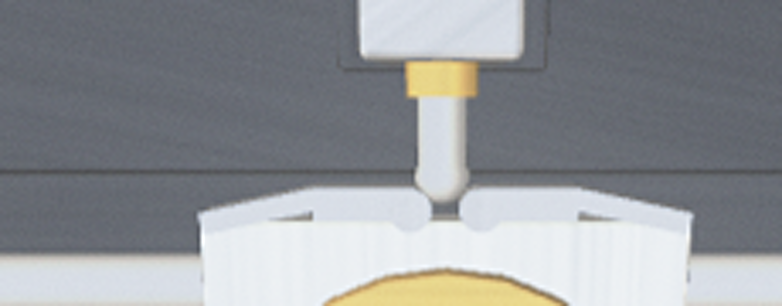

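The ball (441,190) is entering the notch (445,205), with about 0.7 mm left and still a forward pull.

```bash
python3 -m inch '[{"x":-0.01,"y":0.06,"z":0,"rx":0,"ry":0,"rz":0,"jaw":255},{"x":0,"y":0,"z":0,"rx":0,"ry":0,"rz":0,"jaw":255},{"x":0,"y":0,"z":0,"rx":0,"ry":0,"rz":0,"jaw":255}]'
python3 -m inch '[{"x":-0.01,"y":0.03,"z":0,"rx":0,"ry":0,"rz":0,"jaw":255},{"x":0,"y":0,"z":0,"rx":0,"ry":0,"rz":0,"jaw":255},{"x":0,"y":0,"z":0,"rx":0,"ry":0,"rz":0,"jaw":255}]'
python3 - <<'E'
from go import *
c=snap("wrist","w15");crop("w15",190,100,420,190,3.4,"cw15")
go([.588,-.1365,.037],np.radians(10.7))
E
```

```text
time: 23.1
tool_pos: [0.5391, 0.1212, 0.0394]
tool_rot: [0.066, 0.704, 0.066, -0.704]
force: [-2.6, 5.6, 1.7]
gripper_width: 0.0153
time: 23.4
tool_pos: [0.5391, 0.1213, 0.0395]
tool_rot: [0.066, 0.704, 0.066, -0.704]
force: [-1.7, 4.8, -1.9]
gripper_width: 0.0162
t 23.45 pos [0.5391 0.1212 0.0395] shift cm [  4.89 -25.77  -0.25] turn deg [-0.03  0.02  0.  ] F [-2.06  4.73  3.3 ] w 0.0158 j6 1.58
```

View pics/cw15.png

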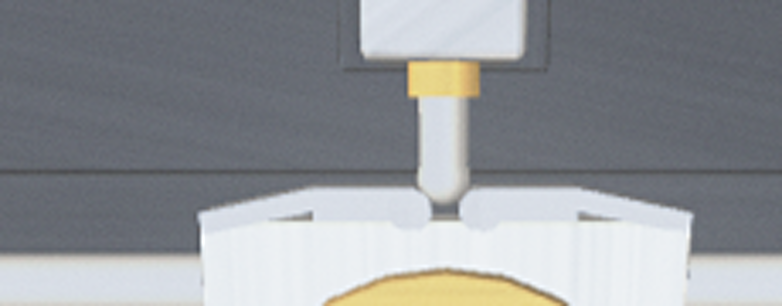

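```bash
python3 -m inch '[{"x":-0.01,"y":0.05,"z":0,"rx":0,"ry":0,"rz":0,"jaw":255},{"x":0,"y":0,"z":0,"rx":0,"ry":0,"rz":0,"jaw":255},{"x":0,"y":0,"z":0,"rx":0,"ry":0,"rz":0,"jaw":255}]'
python3 -m inch '[{"x":-0.01,"y":0.05,"z":0,"rx":0,"ry":0,"rz":0,"jaw":255},{"x":0,"y":0,"z":0,"rx":0,"ry":0,"rz":0,"jaw":255},{"x":0,"y":0,"z":0,"rx":0,"ry":0,"rz":0,"jaw":255}]'
python3 - <<'E'
from go import *
c=snap("wrist","w16");crop("w16",270,140,370,180,8,"cw16");crop("w15",270,140,370,180,8,"cw15b")
go([.588,-.1365,.037],np.radians(10.7))
E
```

```text
time: 23.75
tool_pos: [0.5391, 0.1213, 0.0395]
tool_rot: [0.066, 0.704, 0.066, -0.704]
force: [-1.9, 2.5, -1.1]
gripper_width: 0.0156
time: 24.05
tool_pos: [0.5391, 0.1215, 0.0395]
tool_rot: [0.066, 0.704, 0.066, -0.704]
force: [0.1, -0.3, 0.5]
gripper_width: 0.0156
t 24.1 pos [0.5391 0.1215 0.0395] shift cm [  4.89 -25.8   -0.25] turn deg [ 0.03  0.04 -0.02] F [ 0.56 -0.97 -2.5 ] w 0.0158 j6 1.59
```

View pics/cw16.png

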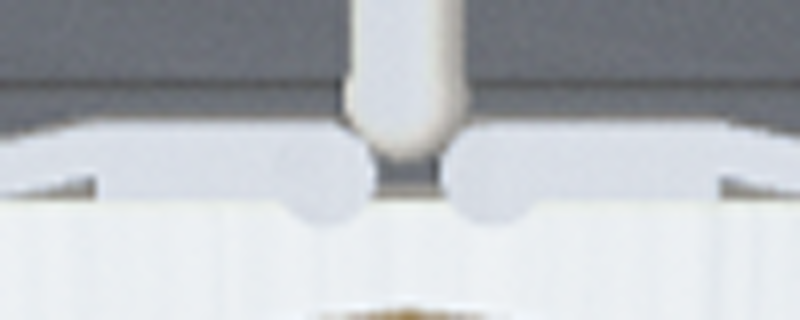

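The ball (406,130) sits centred in the notch (408,170), and the force has crossed to about zero. A short settle, then final checks.

```bash
python3 -m inch '[{"x":0,"y":0,"z":0,"rx":0,"ry":0,"rz":0,"jaw":255},{"x":0,"y":0,"z":0,"rx":0,"ry":0,"rz":0,"jaw":255},{"x":0,"y":0,"z":0,"rx":0,"ry":0,"rz":0,"jaw":255},{"x":0,"y":0,"z":0,"rx":0,"ry":0,"rz":0,"jaw":255},{"x":0,"y":0,"z":0,"rx":0,"ry":0,"rz":0,"jaw":255}]'
python3 - <<'E'
from go import *
go([.588,-.1365,.037],np.radians(10.7)); print(manip.get_obs()["qvel"].round(4))
c=snap("side","s17")
E
```

```text
time: 24.6
tool_pos: [0.539, 0.1216, 0.0395]
tool_rot: [0.066, 0.704, 0.066, -0.704]
force: [1.7, -2.1, -0.6]
gripper_width: 0.0161
t 24.6 pos [0.539  0.1216 0.0395] shift cm [  4.9  -25.81  -0.25] turn deg [ 0.03  0.04 -0.02] F [ 1.69 -2.08 -0.65] w 0.0161 j6 1.59
[-0.0009 -0.0011 -0.0004  0.0017  0.0015 -0.0007]
```

View pics/s17.png

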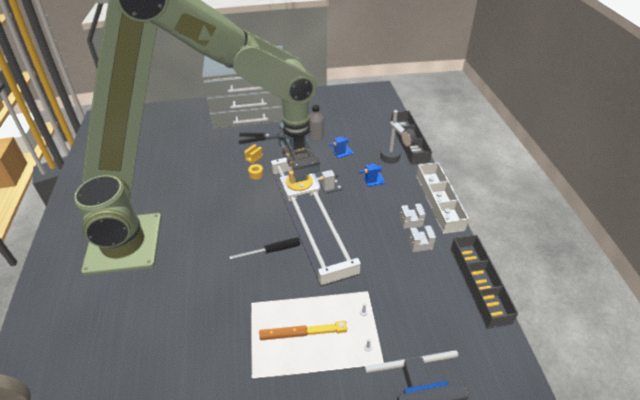

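The lever is on the sheet (260-345, 330), the bystanders are where they were, and the slide is at the bracket (300,183), at rest. Handing in.

```bash
python3 -c "
from plant import manip
print(manip.sign_off())"
```

```text
the job is handed in; nothing more can be done
None
```

The job is handed in at 24.6 s. I lifted the lever off the rods and laid it flat on the white sheet. Then I gripped the bar on the disc and slid it about 262 mm, until the bracket's ball dropped into the notch.

**Last checks:**
- **Slide:** the wrist picture shows the ball centred in the notch to within a fraction of a millimetre. The ball's forward pull of 5–6 N fell to about zero as it seated.
- **Grip:** the fingers still hold the bar, with an opening of about 16 mm (the bar's width). The residual force is about 2 N, well under the 6–8 N needed to leave the notch, and the arm is at rest.
- **Bench:** the lever lies on the sheet clear of both pins, and the other things look unmoved.

**What disagreed:** the reported TCP height did not match the fingertips, which the pictures put about 30 mm higher. Because of this my first grip closed on air above the lever, which did not move. I corrected for it from the pictures and from contact.

Readings also varied by 1–3 N, and I felt up to 9 N on the ramp while moving, more than the 2–4 N described.

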